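Gather, pour and tick off the chair caps

TASK

Put the wooden screw caps lying about on the desk into the white cup with the others, then pour the cup out into the white bowl, so that every cap ends up in the bowl (put any that spills in by hand), and stand the cup back upright on its coaster. Then take the stylus from its holder and, pressing gently, tick the three boxes on the checklist pad with its nib, one after the other from the end with the white dot, and put the stylus back in its holder nib down. Leave the mug and the spectacle case alone.

Things in the scene. Friction and masses are not known exactly. Their poses are not given: they have to be found in the camera images.
- cap1: round wooden screw cap for the chairs: a solid dark wooden disc, 18 mm diameter, 14 mm thick, 12 g, varnished (it slides on the cup's glaze beyond about 20 degrees of slope); origin at its centre, z along its axis. It starts inside the cup.
- cap2: round wooden screw cap for the chairs: a solid dark wooden disc, 18 mm diameter, 14 mm thick, 12 g, varnished (it slides on the cup's glaze beyond about 20 degrees of slope); origin at its centre, z along its axis. It starts inside the cup.
- cap3: round wooden screw cap for the chairs: a solid dark wooden disc, 18 mm diameter, 14 mm thick, 12 g, varnished (it slides on the cup's glaze beyond about 20 degrees of slope); origin at its centre, z along its axis. It starts inside the cup.
- cap4: round wooden screw cap for the chairs: a solid dark wooden disc, 18 mm diameter, 14 mm thick, 12 g, varnished (it slides on the cup's glaze beyond about 20 degrees of slope); origin at its centre, z along its axis. It starts inside the cup. May be absent (None from the start).
- cap5: round wooden screw cap for the chairs: a solid dark wooden disc, 18 mm diameter, 14 mm thick, 12 g, varnished (it slides on the cup's glaze beyond about 20 degrees of slope); origin at its centre, z along its axis. It starts inside the cup. May be absent (None from the start).
- stray1: round wooden screw cap for the chairs: a solid dark wooden disc, 18 mm diameter, 14 mm thick, 12 g, varnished (it slides on the cup's glaze beyond about 20 degrees of slope); origin at its centre, z along its axis. It starts lying flat on the desk beyond the cup and bowl. May be absent (None from the start).
- stray2: round wooden screw cap for the chairs: a solid dark wooden disc, 18 mm diameter, 14 mm thick, 12 g, varnished (it slides on the cup's glaze beyond about 20 degrees of slope); origin at its centre, z along its axis. It starts lying flat on the desk beyond the cup and bowl. May be absent (None from the start).
- stray3: round wooden screw cap for the chairs: a solid dark wooden disc, 18 mm diameter, 14 mm thick, 12 g, varnished (it slides on the cup's glaze beyond about 20 degrees of slope); origin at its centre, z along its axis. It starts lying flat on the desk beyond the cup and bowl. May be absent (None from the start).
- stray4: round wooden screw cap for the chairs: a solid dark wooden disc, 18 mm diameter, 14 mm thick, 12 g, varnished (it slides on the cup's glaze beyond about 20 degrees of slope); origin at its centre, z along its axis. It starts lying flat on the desk beyond the cup and bowl. May be absent (None from the start).
- stray5: round wooden screw cap for the chairs: a solid dark wooden disc, 18 mm diameter, 14 mm thick, 12 g, varnished (it slides on the cup's glaze beyond about 20 degrees of slope); origin at its centre, z along its axis. It starts lying flat on the desk beyond the cup and bowl. May be absent (None from the start).
- cup: white ceramic cup without handle, the smaller of the two white vessels: 66 mm across the rim, tapering to 53 mm at the foot, 85 mm tall, 3 mm wall, 4 mm floor; 120 g empty. Origin at the centre of its underside, z up. It starts upright on the coaster.
- cup_rim (a point): centre of the cup's mouth, 85 mm above its underside
- coaster: flat round cork coaster on the desk, 110 mm diameter, about 1 mm thick and fixed to the desk (it does not lift the cup); origin at its centre
- bowl: white round ceramic bowl standing on the desk, 132 mm across the rim, 59 mm at the foot, 60 mm tall, 4 mm wall, 5 mm floor, 450 g, loose; origin at the centre of its underside
- stylus: round aluminium touch stylus, 140 mm long, 14 mm diameter, with a 14 mm long dark rubber nib that tapers to 6 mm at the tip; 30 g. Origin at the nib's tip, z along the stylus from the tip towards its upper end. It stands nib down in the holder, loose, upright or leaning up to 8 degrees, and stands out 80 mm above the holder.
- well (a point): centre of the floor of the holder's well, 7 mm above the desk. The holder is a fixed light wooden block 56 x 56 x 65 mm tall with one upright 20 x 20 mm square well, 58 mm deep, open at the top
- pad: black checklist touch pad fixed to the desk, 100 mm (x) by 170 mm (y), 20 mm high; origin under its centre. Its grey face floats on springs: it starts to sink at about 4 N, sinks 1 mm per further 1.5 N, stops hard after 5 mm. Three white-outlined 20 mm square tick boxes in a row along y, 40 mm apart; a small white dot marks the row's first end (+y)
- box1 (a point): centre of the first tick box (nearest the white dot), on the face, 20 mm above the desk
- box2 (a point): centre of the second (middle) tick box
- box3 (a point): centre of the third tick box (farthest from the white dot)
- mug: blue mug with a handle, a bystander, 76 mm diameter, 90 mm tall; origin at the centre of its underside
- case: soft-looking grey spectacle case, a bystander, 60 x 155 x 38 mm; origin at the centre of its underside

How it is judged:
By the outcome, as a careful person would: the job done as asked, in the order asked, and still so for the second after the job is handed in, with the robot touching nothing.
Of cap4, cap5 only 1 to 2 are there at a start; the rules pass over those that are not, and their reading is None.
Of stray1, stray2, stray3, stray4, stray5 only 3 to 5 are there at a start; the rules pass over those that are not, and their reading is None.
At some moment in a run one of stray1, stray2, stray3, stray4, stray5, cup may be knocked a few centimetres aside while the robot is not near it.
It also fails if it takes over 210 s, if anything falls off the work surface, if the arm or the gripper's body presses on something with over 40 N, if the wrist force passes 120 N, or if a joint passes its speed limit or range.

ROBOT

A 7-joint arm with a two-finger parallel gripper is mounted at the origin on the work surface. World frame = base frame: x ahead of the robot, y to its left, z up, the work surface at z = 0. Lengths are in m, angles in rad, forces in N, time in s.
With the tool pointing down it reaches from about 0.4 to 0.85 m from the base axis. Payload 4.5 kg.
Tool frame: the origin (TCP) lies between the finger pads; the fingertips stand r.tip_reach ahead of it and the grasp point (between the pads) lies 3 mm ahead of it (r.tip_reach is the distance from the TCP to the fingertips, in m); z points along the fingers, y is the line along which they close (so a half turn about z gives the same grasp; the last joint's range is limited). The gripper opens to 88 mm and grips with 3 to 60 N. Pads are 18 mm wide; open, the fingers measure 123 mm over their backs; the gripper's body (75 mm by 187 mm) begins 45 mm behind the grasp point.
Start: joints at [1.301, 0.689, -0.195, 1.565, 0.157, 0.902, -0.215], TCP at [0.187, -0.596, 0.261] pointing down, gripper open.
Joint ranges: [-3.01, 3.01], [-0.46, 2.08], [-1.47, 1.51], [0.13, 2.56], [-1, 4.14], [0.04, 2.09], [-2.66, 2.66]. Speed limits (rad/s): [2.57, 2.57, 3.14, 3.14, 3.14, 3.14, 3.14].

INTERFACE

Orientations are given as a unit quaternion [x, y, z, w].
In Python, from plant import r gives the robot as it stands.
- The arm moves only by the tool step_arm, never from a script. Its argument "motion" is a list of rows, each an object with "dp": the shift along the tool's x, y, z in mm, a list of three; "twist": the turn, a rotation vector about the tool's x, y, z in rad, a list of three; "hand": the opening, from -1 (shut) to 1 (fully open). In form: [{"dp": [dx, dy, dz], "twist": [rx, ry, rz], "hand": hand}, ...]. A call has 1 to 5 rows; each row is the pose to reach, as a shift and turn from the pose commanded when the call began, along the tool's axes at that moment; what a row does not reach only later rows make up. A row lasts 1/8 s, in which the tool goes at most 62.5 mm and 10.7 degrees, less where a joint would pass 70% of its speed; a pose out of reach is approached as far as the arm can. A call with a gripper value outside its range is refused whole. The fingers move at their own pace and stop on an object; "force" is the grip in N (left out, the last holds). Time passes only in rows, so rows that repeat a pose let the fingers close. It gives the time, the measured TCP pose, the force, the opening and the grip force at its end, in the units of the state.
- r.get_state(): the state, without advancing time (a new reading comes with each control period).
- r.snapshot(name): name is "scene" or "top" or "wrist"; returns a dict with "pixels" (480x640x3 uint8, red, green, blue), "depth" (480x640 float32, m along the optical axis (not along the pixel's ray), 0 where there is no reading), "fx", "fy", "cx", "cy" (pixels), "xyz" and "orientation" of the camera in the world; the wrist camera has in their place "mount" (4x4, takes a point from camera to tool coordinates, whose origin is the TCP and whose axes are the flange's). Camera axes: x right, y down, z forward; pixel columns grow to the right and rows downward; lengths in m; the calibration is good to about 2 mm. A picture is of the moment at which its call begins: read the wrist's pose just before it.
- r.finish_job(): hands the job in; it is judged then, once.
Trained networks look in the newest picture that a camera, given by its name, has taken for a name from the list of things; names that differ only in an ending like _2 or _b are one class to them, and where a whole thing is asked for, a point or a joint stands for the part that bears it (a point fixed in the world has none). Each returns a list of dicts, best first, with "score" (0 to 1); they miss things now and then, are a little off and sometimes report something else, mostly with a low value. They report only what shows in the picture. A call takes as long as a camera call.
- r.search_frame(camera, thing): "at" ([x, y, z] in m, in the coordinates of the camera as it stood for that picture, good to about 4 mm: the middle of the surface that is visible of it).
The state is a dict: "clock": time; "q": joint angles; "qd": joint speeds; "joint_torque": joint torques, N m; "tool_pos": TCP position; "eef_rot": TCP orientation; "contact_force": force on the tool from outside, world axes, zero at the start; "moment": the same for the moment, N m; "opening": opening from 0.0 (shut) to 1.0 (fully open); "finger_force": force on a finger pad.
Only numpy, scipy, OpenCV 4.12 (cv2) and the standard library are available. Lean on these libraries where they do the work, as an engineer would, in place of code of your own. Each camera call takes 0.05 s, during which the arm holds its last target. There are 200 camera calls.

## Working session

There is one attempt and no reset: what is moved stays moved. The work goes in short steps, Python scripts to look and compute and a tool call to move; the robot and the scene stay as the last step left them, time stands still between calls to the robot, and variables do not carry over. Pictures are saved under pics/ and viewed, at most 14 in all, crops included, and the job is handed in when it is done.

Besides the shell and the picture viewer there is one more tool, called after "Request:" as name(argument=value, ...) on one line, values as JSON. step_arm: Moves the arm, as the interface text tells. Its arguments: {"type":"object","properties":{"motion":{"type":"array"},"force":{"type":"number"}},"required":["motion"]}

```bash
ls; mkdir -p pics; cat > h.py <<'E'
from plant import r
import numpy as np, cv2
from scipy.spatial.transform import Rotation as R
def snap(cam, save=None):
    s=r.get_state(); d=r.snapshot(cam)
    if cam=="wrist":
        T=np.eye(4);T[:3,:3]=R.from_quat(s["eef_rot"]).as_matrix();T[:3,3]=s["tool_pos"];T=T@np.array(d["mount"])
    else:
        T=np.eye(4);T[:3,:3]=R.from_quat(d["orientation"]).as_matrix();T[:3,3]=d["xyz"]
    d["T"]=T
    if save: cv2.imwrite("pics/"+save,cv2.cvtColor(d["pixels"],cv2.COLOR_RGB2BGR))
    return d
def cloud(d):
    v,u=np.mgrid[:480,:640];z=d["depth"]
    p=np.stack([(u-d["cx"])/d["fx"]*z,(v-d["cy"])/d["fy"]*z,z],-1)
    w=p@d["T"][:3,:3].T+d["T"][:3,3]; w[z==0]=np.nan
    return w
def find(d,cam,thing,n=6,mins=0.2):
    return [(round(o["score"],2),(d["T"][:3,:3]@np.array(o["at"])+d["T"][:3,3]).round(4).tolist()) for o in r.search_frame(cam,thing)[:n] if o["score"]>=mins]
def st():
    s=r.get_state();Rm=R.from_quat(s["eef_rot"]).as_matrix()
    print(round(s["clock"],2),"pos",np.round(s["tool_pos"],4),"R",np.round(Rm,3).tolist(),"F",np.round(s["contact_force"],1),"op",round(s["opening"],3),"ff",s["finger_force"],"q",np.round(s["q"],2));return s,Rm
def go(p,yaw=None):
    "dp mm in tool axes to world p; yaw = desired direction (rad, mod pi) of tool y in world"
    s,Rm=st(); print("dp",np.round(Rm.T@(np.array(p)-s["tool_pos"])*1000,1))
E
python3 - <<'E'
from h import *
st(); print(r.tip_reach)
for c in("top","scene"):
    d=snap(c,c+"0.png"); print(c,d["T"].round(3).tolist(),d["fx"])
    for t in "cap1 stray1 cup coaster bowl stylus well pad box1 box2 box3 mug case".split(): print(t,find(d,c,t,8))
E
```

```text
pics
0.0 pos [ 0.1867 -0.5958  0.2599] R [[0.954, 0.299, -0.001], [0.299, -0.954, 0.002], [-0.0, -0.002, -1.0]] F [ 0.6  0.2 -0.2] op 0.999 ff 0.0 q [ 1.3   0.69 -0.19  1.57  0.16  0.9  -0.22]
0.022
top [[0.025, -0.986, 0.165, 0.268], [-1.0, -0.026, -0.002, 0.032], [0.007, -0.165, -0.986, 1.476], [0.0, 0.0, 0.0, 1.0]] 564.6989708464888
cap1 [(0.65, [0.4508, -0.2501, 0.0239]), (0.59, [0.4786, 0.0087, 0.03]), (0.41, [0.4633, -0.0005, 0.0303])]
stray1 [(0.6, [0.6713, 0.0219, 0.0151])]
cup [(0.76, [0.489, -0.0068, 0.0476])]
coaster [(0.8, [0.4472, -0.0087, 0.0028]), (0.69, [0.6326, 0.2652, 0.0141])]
bowl [(0.93, [0.4418, 0.3063, 0.0226])]
stylus [(0.43, [0.6239, -0.1732, 0.1143])]
well [(0.92, [0.6133, -0.1689, 0.0637])]
pad [(0.7, [0.4515, -0.2506, 0.0206])]
box1 [(0.87, [0.4567, -0.2563, 0.0234])]
box2 [(0.87, [0.4567, -0.2563, 0.0234])]
box3 [(0.87, [0.4567, -0.2563, 0.0234])]
mug [(0.98, [0.6564, -0.4665, 0.0468]), (0.43, [0.6252, -0.173, 0.1159])]
case [(0.82, [0.3746, 0.4533, 0.041])]
scene [[-0.3, 0.536, -0.789, 1.56], [0.954, 0.166, -0.249, 0.344], [-0.002, -0.828, -0.561, 0.809], [0.0, 0.0, 0.0, 1.0]] 596.0799910571195
cap1 []
stray1 [(0.62, [0.6374, 0.2644, 0.0118]), (0.62, [0.6776, 0.0213, 0.0116]), (0.49, [0.6273, -0.0756, 0.0157]), (0.41, [0.4713, -0.2355, 0.0225]), (0.26, [0.4897, -0.0022, 0.0562])]
cup [(0.94, [0.4933, 0.0015, 0.0601])]
coaster [(0.62, [0.4923, -0.0019, -0.0007]), (0.28, [0.3985, 0.4555, 0.0347])]
bowl [(0.58, [0.4111, 0.2976, 0.0402])]
stylus [(0.78, [0.6318, -0.1749, 0.1095])]
well [(0.73, [0.653, -0.1678, 0.047])]
pad [(0.71, [0.4704, -0.2375, 0.0208])]
box1 [(0.88, [0.4578, -0.2436, 0.0205])]
box2 [(0.88, [0.4578, -0.2436, 0.0205])]
box3 [(0.88, [0.4578, -0.2436, 0.0205])]
mug [(0.86, [0.6702, -0.446, 0.0586])]
case [(0.84, [0.3953, 0.4567, 0.0331])]
```

View pics/top0.png

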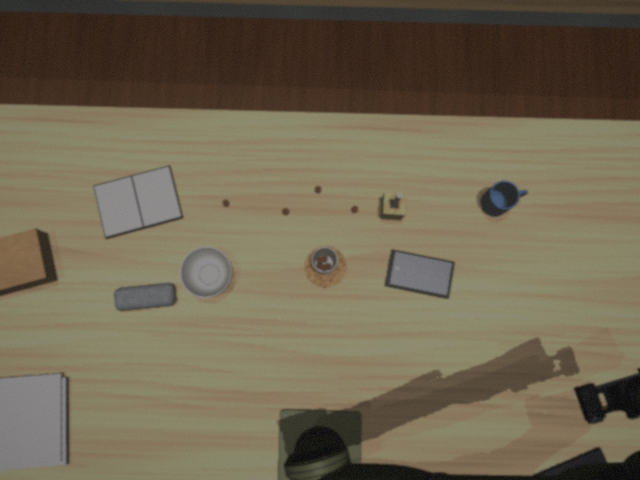

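View pics/scene0.png

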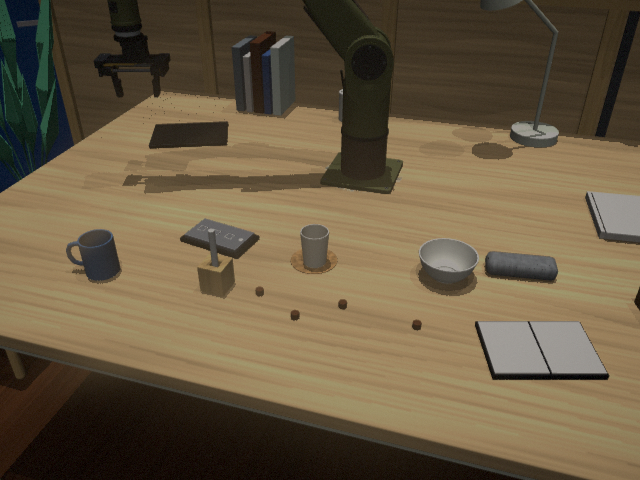

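The top view shows four strays at px (226,203), (286,211), (318,189) and (354,209). The cup is at (323,262), the bowl at (207,272), the stylus holder at (392,204), and the pad at (420,273) with its dot at (397,269). The scene view confirms four strays.

```bash
cat > meas.py <<'E'
from h import *
def strays(d,W,zmax=0.03):
    hsv=cv2.cvtColor(d["pixels"],cv2.COLOR_RGB2HSV)
    m=((hsv[...,2]<105)&(W[...,2]<zmax)&(W[...,0]>.3)&(W[...,0]<.8)&(W[...,1]>-.15)&(W[...,1]<.45)).astype(np.uint8)
    n,l,s,c=cv2.connectedComponentsWithStats(m)
    o=[]
    for i in range(1,n):
        if 8<s[i,4]<2500:
            # ray at centroid intersect z=.010
            u,v=c[i];k=d["T"][:3,:3]@np.array([(u-d["cx"])/d["fx"],(v-d["cy"])/d["fy"],1]);p=d["T"][:3,3]
            q=p+k*(0.010-p[2])/k[2];o.append((q[:2].round(4).tolist(),int(s[i,4]),c[i].round(1).tolist()))
    return o
E
python3 - <<'E'
from meas import *
for c in("top","scene"):
    d=snap(c);W=cloud(d);print(c,*strays(d,W),sep="\n ")
    def box(x0,x1,y0,y1,z0,z1):
        m=(W[...,0]>x0)&(W[...,0]<x1)&(W[...,1]>y0)&(W[...,1]<y1)&(W[...,2]>z0)&(W[...,2]<z1);return W[m]
    for n,b in dict(cuprim=(.4,.58,-.08,.08,.078,.1),bowlrim=(.33,.53,.2,.4,.054,.07),holder=(.56,.7,-.25,-.1,.058,.075),styl=(.56,.7,-.25,-.1,.08,.2),pad=(.38,.54,-.36,-.14,.015,.03)).items():
        P=box(*b)
        if len(P)<3: print(n,len(P));continue
        print(n,len(P),"min",P.min(0).round(4),"max",P.max(0).round(4),"mean",P.mean(0).round(4), cv2.minEnclosingCircle(P[:,:2].astype(np.float32)),cv2.minAreaRect(P[:,:2].astype(np.float32)))
        if n=="styl":
            for z in(.08,.095,.11,.125):
                q=P[(P[:,2]>z)&(P[:,2]<z+.015)];print(z,len(q),q.mean(0).round(4) if len(q) else "")
E
```

```text
top
 ([0.6198, 0.4071], 167, [171.9, 205.5])
 ([0.6741, 0.021], 31, [317.4, 189.5])
 ([0.6233, -0.1469], 44, [380.0, 209.6])
 ([0.6302, 0.2648], 33, [225.6, 203.1])
 ([0.6226, -0.0773], 32, [353.8, 209.1])
 ([0.6115, 0.1046], 31, [285.5, 211.5])
 ([0.4793, -0.0015], 179, [324.2, 261.6])
 ([0.4647, 0.0272], 37, [313.2, 266.9])
 ([0.4071, 0.4427], 9, [152.8, 284.8])
 ([0.3802, 0.386], 48, [174.0, 295.7])
 ([0.3529, 0.427], 31, [157.4, 305.8])
cuprim 110 min [ 0.4424 -0.0316  0.0781] max [0.5059 0.031  0.0943] mean [ 0.4763 -0.0008  0.0844] ((0.47475138306617737, -0.0011456238571554422), 0.03299037739634514) ((0.4741297960281372, -0.0003277882933616638), (0.06263803690671921, 0.06334913522005081), 89.58228302001953)
bowlrim 346 min [0.3747 0.2335 0.054 ] max [0.5044 0.3632 0.0676] mean [0.4412 0.3038 0.059 ] ((0.4394236207008362, 0.29827770590782166), 0.06601735949516296) ((0.43973416090011597, 0.2984791398048401), (0.12950675189495087, 0.12989231944084167), 1.5866326093673706)
holder 375 min [ 0.5982 -0.2055  0.0582] max [ 0.6552 -0.1481  0.0738] mean [ 0.6241 -0.1762  0.0648] ((0.6275
[... 2024 characters left out ...]
7374267578)
styl 200 min [ 0.6215 -0.1845  0.0802] max [ 0.6377 -0.1686  0.1515] mean [ 0.6315 -0.1757  0.117 ] ((0.6295271515846252, -0.17728081345558167), 0.009964331053197384) ((0.6294077634811401, -0.17674337327480316), (0.01629330776631832, 0.014792520552873611), 12.52084732055664)
0.08 39 [ 0.6319 -0.1757  0.0869]
0.095 41 [ 0.6313 -0.1755  0.1023]
0.11 41 [ 0.6326 -0.1756  0.1181]
0.125 41 [ 0.6318 -0.1755  0.1327]
pad 1173 min [ 0.3961 -0.3332  0.0151] max [ 0.5126 -0.1713  0.0254] mean [ 0.4585 -0.249   0.0203] ((0.45342007279396057, -0.25282981991767883), 0.0868627205491066) ((0.45729073882102966, -0.25255730748176575), (0.15355780720710754, 0.09967323392629623), 80.26554870605469)
```

Request:
step_arm(motion=[{"dp":[60,0,0],"twist":[0,0,0],"hand":0.0},{"dp":[100,-60,0],"twist":[0,0,0],"hand":-0.3}], force=8)

```text
clock: 1.75
tool_pos: [0.2661, -0.5193, 0.2605]
eef_rot: [0.988, 0.152, 0.002, 0.002]
contact_force: [1.2, 0.8, 0.2]
opening: 0.798
finger_force: 0.0
```

```bash
cat >> h.py <<'E'
import json
def log():
    s=r.get_state(); open("log.jsonl","a").write(json.dumps([list(map(float,s["q"])),list(map(float,s["tool_pos"])),list(map(float,s["eef_rot"]))])+"\n"); return s
def plan(p,Rt=None,p0=None,R0=None):
    "dp/twist from current (or given) pose to world p, rotation Rt"
    s=log(); R0=R.from_quat(s["eef_rot"]) if R0 is None else R0; p0=s["tool_pos"] if p0 is None else p0
    tw=np.zeros(3) if Rt is None else (R0.inv()*Rt).as_rotvec()
    print(round(s["clock"],2),"pos",np.round(s["tool_pos"],4),"q",np.round(s["q"],2),"-> dp",np.round(R0.inv().apply(np.array(p)-p0)*1000,1),"twist",np.round(tw,3))
def down(xang): # tool down, tool x at world angle xang
    return R.from_euler("z",xang)*R.from_euler("x",np.pi)
E
python3 -c "
from h import *
plan([.626,-.077,.25],down(np.pi/2))"
```

```text
1.75 pos [ 0.2661 -0.5193  0.2605] q [ 1.13  0.63 -0.19  1.7   0.15  0.82 -0.39] -> dp [ 476.  -313.9   11.1] twist [ 6.000e-03 -1.000e-03 -1.266e+00]
```

Request:
step_arm(motion=[{"dp":[250,-165,0],"twist":[0,0,0],"hand":-0.3},{"dp":[250,-165,0],"twist":[0,0,0],"hand":-0.3},{"dp":[250,-165,0],"twist":[0,0,0],"hand":-0.3},{"dp":[250,-165,0],"twist":[0,0,0],"hand":-0.3},{"dp":[250,-165,0],"twist":[0,0,0],"hand":-0.3}])

```text
clock: 2.38
tool_pos: [0.4528, -0.2838, 0.261]
eef_rot: [0.988, 0.152, 0.001, -0.0]
contact_force: [1.2, -0.1, -0.5]
opening: 0.349
finger_force: 0.0
```

Request:
step_arm(motion=[{"dp":[220,-145,0],"twist":[0,0,-1.26],"hand":-0.3},{"dp":[220,-145,0],"twist":[0,0,-1.26],"hand":-0.3},{"dp":[220,-145,0],"twist":[0,0,-1.26],"hand":-0.3},{"dp":[220,-145,0],"twist":[0,0,-1.26],"hand":-0.3},{"dp":[220,-145,0],"twist":[0,0,-1.26],"hand":-0.3}])

```text
clock: 3.0
tool_pos: [0.62, -0.0759, 0.261]
eef_rot: [0.81, 0.587, 0.002, -0.001]
contact_force: [-1.3, -1.0, 0.5]
opening: 0.351
finger_force: 0.0
```

```bash
python3 -c "
from h import *
plan([.626,-.077,.12],down(np.pi/2))"
```

```text
3.0 pos [ 0.62   -0.0759  0.261 ] q [ 0.27  0.71 -0.4   1.56  0.32  0.94 -0.55] -> dp [  0.2   5.9 141. ] twist [ 0.002 -0.004 -0.316]
```

Request:
step_arm(motion=[{"dp":[0,6,20],"twist":[0,0,-0.316],"hand":-0.3},{"dp":[0,6,20],"twist":[0,0,-0.316],"hand":-0.3},{"dp":[0,6,20],"twist":[0,0,-0.316],"hand":-0.3}])

```text
clock: 3.38
tool_pos: [0.6231, -0.0841, 0.2404]
eef_rot: [0.712, 0.702, 0.0, -0.0]
contact_force: [0.5, -0.1, 1.4]
opening: 0.351
finger_force: 0.0
```

```bash
python3 - <<'E'
from meas import *
d=snap("wrist","w1.png");W=cloud(d)
print(d["T"].round(3).tolist(),d["fx"]);print(*strays(d,W),sep="\n ")
print(find(d,"wrist","stray1"))
plan([.626,-.077,.024],down(np.pi/2))
E
```

```text
[[1.0, -0.014, -0.005, 0.624], [-0.015, -0.953, -0.303, -0.003], [-0.0, 0.303, -0.953, 0.364], [0.0, 0.0, 0.0, 1.0]] 347.57831113278337
([0.6141, 0.1019], 174, [304.8, 4.2])
 ([0.4935, -0.0151], 1666, [185.4, 144.2])
 ([0.6765, 0.0226], 309, [372.9, 100.0])
 ([0.5056, 0.0247], 41, [192.6, 100.6])
 ([0.4564, 0.0026], 1042, [144.7, 125.8])
 ([0.5263, -0.0088], 9, [218.0, 137.0])
 ([0.516, -0.0221], 12, [209.0, 151.2])
 ([0.4546, -0.0358], 14, [149.3, 166.2])
 ([0.4633, -0.0522], 17, [160.5, 182.6])
 ([0.5413, -0.0664], 12, [238.4, 195.2])
 ([0.6262, -0.0741], 1152, [321.1, 201.4])
 ([0.5881, -0.0806], 91, [284.6, 208.1])
 ([0.542, -0.0834], 20, [240.4, 211.4])
 ([0.6298, -0.1485], 594, [325.3, 268.3])
[(0.75, [0.6769, 0.018, 0.0123]), (0.48, [0.6231, -0.0741, 0.0141]), (0.47, [0.6119, 0.096, 0.0163])]
3.48 pos [ 0.6233 -0.0841  0.2409] q [ 0.32  0.75 -0.48  1.57  0.4   0.93 -0.31] -> dp [  7.1   2.5 216.9] twist [ 0.     0.    -0.016]
```

View pics/w1.png

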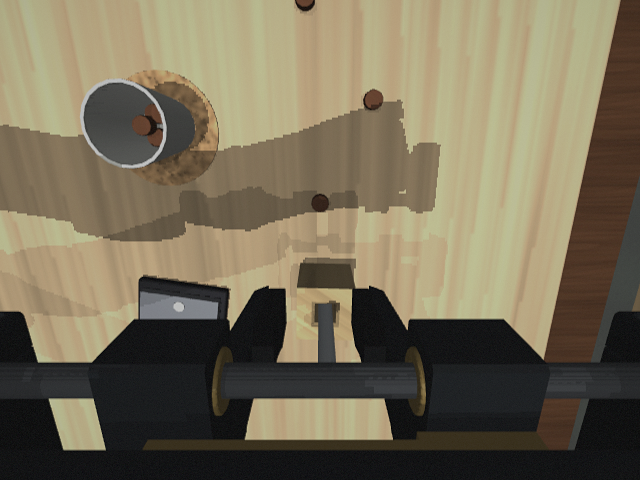

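The wrist view shows the cup at (122,122) with caps inside and stray A at (320,203), which matches the estimate. Picking A.

Request:
step_arm(motion=[{"dp":[8,2.5,60],"twist":[0,0,-0.016],"hand":-0.3},{"dp":[8,2.5,120],"twist":[0,0,-0.016],"hand":-0.3},{"dp":[8,2.5,180],"twist":[0,0,-0.016],"hand":-0.3},{"dp":[8,2.5,217],"twist":[0,0,-0.016],"hand":-0.3},{"dp":[8,2.5,217],"twist":[0,0,-0.016],"hand":-0.3}], force=10)

```text
clock: 4.1
tool_pos: [0.626, -0.0757, 0.0239]
eef_rot: [0.707, 0.708, -0.0, 0.0]
contact_force: [0.5, -0.1, 0.9]
opening: 0.35
finger_force: 0.0
```

Request:
step_arm(motion=[{"dp":[0,0,0],"twist":[0,0,0],"hand":-1},{"dp":[0,0,0],"twist":[0,0,0],"hand":-1},{"dp":[0,0,0],"twist":[0,0,0],"hand":-1}], force=10)

```text
clock: 4.47
tool_pos: [0.6262, -0.0761, 0.0241]
eef_rot: [0.706, 0.708, 0.0, 0.0]
contact_force: [0.1, 0.4, 1.7]
opening: 0.199
finger_force: 10.0
```

```bash
python3 - <<'E'
from meas import *
st()
plan([.475,-.001,.125],down(np.pi/2))
E
```

```text
4.47 pos [ 0.6262 -0.0761  0.0241] R [[-0.002, 1.0, 0.001], [1.0, 0.002, -0.0], [-0.0, 0.001, -1.0]] F [0.1 0.4 1.7] op 0.199 ff 10.000164806842804 q [ 0.23  1.04 -0.33  1.67  0.58  0.53 -0.45]
4.47 pos [ 0.6262 -0.0761  0.0241] q [ 0.23  1.04 -0.33  1.67  0.58  0.53 -0.45] -> dp [  75.4 -150.9 -101.1] twist [0.001 0.    0.002]
```

Request:
step_arm(motion=[{"dp":[0,0,-60],"twist":[0,0,0],"hand":-1},{"dp":[0,0,-120],"twist":[0,0,0],"hand":-1},{"dp":[50,-100,-120],"twist":[0,0,0],"hand":-1},{"dp":[50,-100,-120],"twist":[0,0,0],"hand":-1},{"dp":[50,-100,-120],"twist":[0,0,0],"hand":-1}])

```text
clock: 5.1
tool_pos: [0.5215, -0.0246, 0.144]
eef_rot: [0.705, 0.71, -0.002, -0.002]
contact_force: [1.0, -1.2, 0.1]
opening: 0.199
finger_force: 10.0
```

```bash
cat >> meas.py <<'E'
def cup(c="scene"):
    d=snap(c);W=cloud(d)
    m=(W[...,2]>.076)&(W[...,2]<.095)&(W[...,0]>.38)&(W[...,0]<.58)&(abs(W[...,1])<.12)
    sat=cv2.cvtColor(d["pixels"],cv2.COLOR_RGB2HSV)[...,1]<70
    P=W[m&sat][:,:2].astype(np.float32)
    print(c,"cup",len(P),np.array(cv2.minEnclosingCircle(P)[0]).round(4) if len(P) else "", cv2.minAreaRect(P)[:2] if len(P)>3 else "")
    print([a for a in strays(d,W) if a[0][0]>.56 and a[1]<120]); return d,W
E
python3 - <<'E'
from meas import *
cup("top");cup("scene");plan([.475,-.001,.125],down(np.pi/2))
E
```

```text
top cup 74 [ 4.743e-01 -4.000e-04] ((0.4766044318675995, 0.0041242800652980804), (0.05525646358728409, 0.0631863996386528))
[([0.6729, 0.0208], 26, [317.5, 189.9]), ([0.6302, 0.2643], 20, [225.8, 203.0]), ([0.5758, 0.0128], 57, [319.6, 225.5]), ([0.6117, 0.1052], 21, [285.2, 211.4]), ([0.579, 0.413], 62, [168.6, 220.4])]
scene cup 232 [ 0.4744 -0.0025] ((0.47702324390411377, -0.0015596337616443634), (0.06500088423490524, 0.06940499693155289))
[([0.5904, -0.1584], 10, [232.1, 274.7]), ([0.6226, -0.1477], 62, [230.5, 283.9]), ([0.6173, 0.1051], 72, [342.2, 304.3]), ([0.6797, 0.021], 74, [294.6, 315.0]), ([0.6352, 0.2644], 80, [416.4, 324.8])]
5.2 pos [ 0.5262 -0.0263  0.144 ] q [ 0.19  0.76 -0.37  1.96  0.53  0.52 -0.56] -> dp [ 25.4 -51.1  19. ] twist [0.001 0.    0.003]
```

Request:
step_arm(motion=[{"dp":[25,-51,0],"twist":[0,0,0.003],"hand":-1},{"dp":[25,-51,19],"twist":[0,0,0.003],"hand":-1},{"dp":[25,-51,19],"twist":[0,0,0.003],"hand":-1},{"dp":[25,-51,19],"twist":[0,0,0.003],"hand":-0.2},{"dp":[25,-51,19],"twist":[0,0,0.003],"hand":-0.2}])

```text
clock: 5.82
tool_pos: [0.4758, -0.0018, 0.125]
eef_rot: [0.708, 0.706, 0.001, 0.001]
contact_force: [0.7, -0.1, -0.7]
opening: 0.39
finger_force: 0.0
```

Request:
step_arm(motion=[{"dp":[0,0,0],"twist":[0,0,0],"hand":-0.3},{"dp":[0,0,-30],"twist":[0,0,0],"hand":-0.3},{"dp":[10,100,-30],"twist":[0,0,0],"hand":-0.3},{"dp":[22,201,0],"twist":[0,0,0],"hand":-0.3},{"dp":[22,201,0],"twist":[0,0,0],"hand":-0.3}])

```text
clock: 6.45
tool_pos: [0.6603, 0.0182, 0.1289]
eef_rot: [0.708, 0.707, 0.0, 0.0]
contact_force: [-0.2, -0.1, -0.5]
opening: 0.35
finger_force: 0.0
```

```bash
python3 - <<'E'
from meas import *
d=snap("wrist","w2.png");W=cloud(d);print([a for a in strays(d,W) if a[0][0]>.56])
cup("scene");plan([.6765,.0215,.024],down(np.pi/2))
E
```

```text
[([0.6142, 0.108], 588, [247.6, 115.3]), ([0.5741, -0.0108], 17, [204.7, 281.1]), ([0.6932, -0.0168], 13, [361.0, 288.0]), ([0.6281, -0.1501], 1767, [281.8, 425.8]), ([0.6556, -0.1329], 19, [312.9, 410.1])]
scene cup 85 [0.4783 0.009 ] ((0.4807872474193573, 0.017276331782341003), (0.03152655065059662, 0.06356311589479446))
[([0.6174, -0.1496], 69, [230.7, 282.4]), ([0.5622, -0.0473], 15, [282.9, 276.3]), ([0.6173, 0.1051], 72, [342.2, 304.3]), ([0.6356, 0.2644], 78, [416.3, 324.9]), ([0.7813, 0.0107], 21, [272.2, 347.0])]
6.55 pos [0.664  0.0192 0.1272] q [ 0.12  0.93 -0.42  1.54  0.48  0.77 -0.5 ] -> dp [  2.1  11.9 103.3] twist [ 0.006 -0.003 -0.003]
```

Request:
step_arm(motion=[{"dp":[0,0,0],"twist":[0,0,0],"hand":-0.3},{"dp":[0,0,30],"twist":[0,0,0],"hand":-0.3},{"dp":[0,0,30],"twist":[0,0,0],"hand":-0.3}])

```text
clock: 6.92
tool_pos: [0.6551, 0.0177, 0.0972]
eef_rot: [0.707, 0.707, -0.003, -0.001]
contact_force: [0.5, -0.2, 0.9]
opening: 0.351
finger_force: 0.0
```

```bash
python3 - <<'E'
from meas import *
plan([.6765,.0215,.024],down(np.pi/2))
E
```

```text
6.92 pos [0.6551 0.0177 0.0972] q [ 0.11  0.96 -0.4   1.57  0.5   0.72 -0.52] -> dp [ 3.9 21.8 73. ] twist [-0.006  0.002  0.   ]
```

Request:
step_arm(motion=[{"dp":[4,21.5,20],"twist":[0,0,0],"hand":-0.3},{"dp":[4,21.5,60],"twist":[0,0,0],"hand":-0.3},{"dp":[4,21.5,73],"twist":[0,0,0],"hand":-0.3},{"dp":[4,21.5,73],"twist":[0,0,0],"hand":-0.3},{"dp":[4,21.5,73],"twist":[0,0,0],"hand":-1}])

```text
clock: 7.55
tool_pos: [0.6806, 0.0227, 0.0273]
eef_rot: [0.707, 0.707, 0.001, 0.001]
contact_force: [0.1, -0.6, -0.2]
opening: 0.261
finger_force: 0.0
```

Request:
step_arm(motion=[{"dp":[0,0,0],"twist":[0,0,0],"hand":-1},{"dp":[0,0,0],"twist":[0,0,0],"hand":-1},{"dp":[0,0,-60],"twist":[0,0,0],"hand":-1},{"dp":[0,0,-115],"twist":[0,0,0],"hand":-1},{"dp":[0,0,-115],"twist":[0,0,0],"hand":-1}])

```text
clock: 8.18
tool_pos: [0.6831, 0.0233, 0.1461]
eef_rot: [0.707, 0.707, 0.004, 0.003]
contact_force: [0.1, 0.5, 0.5]
opening: 0.195
finger_force: 10.0
```

Request:
step_arm(motion=[{"dp":[-11,-100,0],"twist":[0,0,0],"hand":-1},{"dp":[-11,-100,0],"twist":[0,0,0],"hand":-1},{"dp":[-11,-100,0],"twist":[0,0,0],"hand":-1},{"dp":[-11,-100,0],"twist":[0,0,0],"hand":-1}])

```text
clock: 8.68
tool_pos: [0.5807, 0.0117, 0.1403]
eef_rot: [0.707, 0.707, 0.001, 0.0]
contact_force: [0.8, -0.4, -0.5]
opening: 0.199
finger_force: 10.0
```

```bash
python3 - <<'E'
from meas import *
cup("top");cup("scene");plan([.475,-.001,.125],down(np.pi/2))
E
```

```text
top cup 123 [ 0.4745 -0.0012] ((0.4741842746734619, -0.00047879666090011597), (0.06388776749372482, 0.06261948496103287))
[([0.6302, 0.2647], 21, [225.6, 203.0]), ([0.6143, 0.0993], 54, [287.5, 210.5]), ([0.579, 0.4133], 58, [168.6, 220.4]), ([0.568, 0.0078], 84, [321.4, 228.4])]
scene cup 125 [0.4746 0.0023] ((0.47225266695022583, 0.01376080047339201), (0.07115501165390015, 0.03373788669705391))
[([0.6184, -0.1498], 62, [230.5, 282.6]), ([0.6696, 0.0129], 23, [292.5, 311.2]), ([0.7003, 0.0324], 69, [296.6, 322.5]), ([0.6352, 0.2644], 80, [416.4, 324.8])]
8.78 pos [0.5812 0.0119 0.1403] q [ 0.13  0.82 -0.4   1.8   0.51  0.63 -0.58] -> dp [ -13.  -106.2   15.1] twist [ 0.002 -0.001 -0.001]
```

Request:
step_arm(motion=[{"dp":[-13,-106,0],"twist":[0,0,0],"hand":-1},{"dp":[-13,-106,10],"twist":[0,0,0],"hand":-1},{"dp":[-13,-106,15],"twist":[0,0,0],"hand":-1},{"dp":[-13,-106,15],"twist":[0,0,0],"hand":-1},{"dp":[-13,-106,15],"twist":[0,0,0],"hand":-0.2}])

```text
clock: 9.4
tool_pos: [0.476, -0.0008, 0.1255]
eef_rot: [0.707, 0.707, 0.001, 0.001]
contact_force: [-1.0, 0.2, 1.1]
opening: 0.287
finger_force: 0.0
```

Request:
step_arm(motion=[{"dp":[0,0,0],"twist":[0,0,0],"hand":-0.2},{"dp":[0,0,0],"twist":[0,0,0],"hand":-0.3},{"dp":[0,0,-50],"twist":[0,0,0],"hand":-0.3},{"dp":[0,60,-50],"twist":[0,0,0],"hand":-0.3},{"dp":[0,60,-50],"twist":[0,0,0],"hand":-0.3}])

```text
clock: 10.02
tool_pos: [0.539, -0.0013, 0.1766]
eef_rot: [0.708, 0.706, 0.004, 0.002]
contact_force: [-0.9, -0.4, -0.8]
opening: 0.351
finger_force: 0.0
```

```bash
python3 - <<'E'
from meas import *
cup("top");cup("scene");d=snap("wrist","w3.png");W=cloud(d);print([a for a in strays(d,W) if a[0][0]>.56])
plan([.614,.105,.1],down(np.pi/2))
E
```

```text
top cup 53 [ 0.4743 -0.001 ] ((0.47099053859710693, 0.0026233792304992676), (0.062064941972494125, 0.054803770035505295))
[([0.63, 0.2645], 21, [225.7, 203.1]), ([0.6113, 0.105], 22, [285.3, 211.5]), ([0.5798, 0.4111], 60, [169.4, 220.1])]
scene cup 230 [ 0.4754 -0.0019] ((0.4751685559749603, -0.0006559267640113831), (0.06998732686042786, 0.06137905269861221))
[([0.6194, -0.1493], 72, [230.5, 283.0]), ([0.6162, 0.1045], 76, [342.1, 303.9]), ([0.6354, 0.2645], 78, [416.4, 324.8])]
[([0.613, 0.1079], 520, [421.6, 90.1]), ([0.566, 0.0066], 968, [356.1, 218.4]), ([0.7339, -0.1165], 10, [526.5, 342.5])]
10.18 pos [ 0.5326 -0.0016  0.175 ] q [ 0.18  0.72 -0.43  1.92  0.51  0.61 -0.58] -> dp [106.7  81.5  74.8] twist [-0.002  0.    -0.   ]
```

View pics/w3.png

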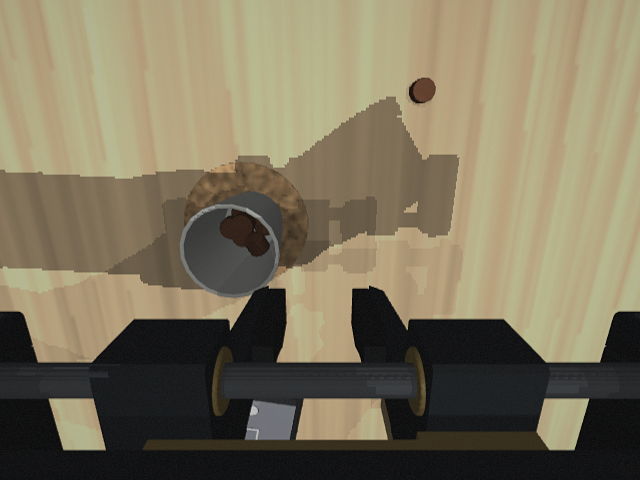

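The cup at (230,250) holds the caps, nothing spilled, and stray C is at (422,91).

Request:
step_arm(motion=[{"dp":[106,80,0],"twist":[0,0,0],"hand":-0.3},{"dp":[106,80,0],"twist":[0,0,0],"hand":-0.3},{"dp":[106,80,30],"twist":[0,0,0],"hand":-0.3},{"dp":[106,80,80],"twist":[0,0,0],"hand":-0.3},{"dp":[106,80,90],"twist":[0,0,0],"hand":-0.3}])

```text
clock: 10.8
tool_pos: [0.6101, 0.1037, 0.0822]
eef_rot: [0.707, 0.707, -0.004, -0.002]
contact_force: [-0.7, 0.4, 0.6]
opening: 0.352
finger_force: 0.0
```

Request:
step_arm(motion=[{"dp":[0,0,0],"twist":[0,0,0],"hand":-0.3},{"dp":[0,0,0],"twist":[0,0,0],"hand":-0.3}])

```text
clock: 11.05
tool_pos: [0.6147, 0.1047, 0.0873]
eef_rot: [0.707, 0.707, 0.001, 0.001]
contact_force: [-0.1, -0.4, -0.5]
opening: 0.352
finger_force: 0.0
```

```bash
python3 - <<'E'
from meas import *
d=snap("wrist");W=cloud(d);print([a for a in strays(d,W) if a[0][0]>.56])
plan([.614,.105,.024],down(np.pi/2))
E
```

```text
[([0.6768, 0.1311], 12, [421.4, 224.8]), ([0.6906, 0.098], 11, [438.7, 275.8]), ([0.7546, 0.0493], 10, [526.5, 342.5])]
11.1 pos [0.6148 0.1047 0.0873] q [-0.04  0.94 -0.37  1.68  0.53  0.62 -0.71] -> dp [ 0.2 -1.  63.3] twist [ 0.003 -0.001 -0.001]
```

Request:
step_arm(motion=[{"dp":[0,-1,50],"twist":[0,0,0],"hand":-0.3},{"dp":[0,-1,63],"twist":[0,0,0],"hand":-0.3},{"dp":[0,-1,63],"twist":[0,0,0],"hand":-0.3},{"dp":[0,-1,63],"twist":[0,0,0],"hand":-1},{"dp":[0,-1,63],"twist":[0,0,0],"hand":-1}])

```text
clock: 11.72
tool_pos: [0.6135, 0.1047, 0.0234]
eef_rot: [0.707, 0.707, 0.001, 0.0]
contact_force: [-0.5, -0.1, 4.2]
opening: 0.198
finger_force: 10.0
```

Request:
step_arm(motion=[{"dp":[0,0,0],"twist":[0,0,0],"hand":-1},{"dp":[0,0,-60],"twist":[0,0,0],"hand":-1},{"dp":[0,0,-115],"twist":[0,0,0],"hand":-1},{"dp":[-60,-80,-115],"twist":[0,0,0],"hand":-1},{"dp":[-60,-80,-115],"twist":[0,0,0],"hand":-1}])

```text
clock: 12.35
tool_pos: [0.5308, 0.0426, 0.1382]
eef_rot: [0.708, 0.707, -0.001, 0.0]
contact_force: [0.8, -1.4, -1.2]
opening: 0.199
finger_force: 10.0
```

Request:
step_arm(motion=[{"dp":[0,0,0],"twist":[0,0,0],"hand":-1},{"dp":[0,0,0],"twist":[0,0,0],"hand":-1}])

```text
clock: 12.6
tool_pos: [0.5338, 0.0454, 0.1377]
eef_rot: [0.707, 0.707, 0.001, 0.0]
contact_force: [0.1, 0.2, 0.2]
opening: 0.2
finger_force: 10.0
```

```bash
python3 - <<'E'
from meas import *
cup("top");cup("scene");plan([.475,-.001,.125],down(np.pi/2))
E
```

```text
top cup 29 [0.474  0.0059] ((0.4742567241191864, 0.013591594062745571), (0.02296322025358677, 0.06330874562263489))
[([0.6325, -0.1468], 26, [379.9, 206.2]), ([0.6307, 0.2643], 21, [225.8, 202.9]), ([0.5793, 0.4123], 64, [168.9, 220.3])]
scene cup 88 [ 0.4842 -0.0063] ((0.4939382076263428, -0.01276971772313118), (0.06199193000793457, 0.02661466971039772))
[([0.6095, -0.1525], 50, [231.0, 280.1]), ([0.6355, 0.2645], 80, [416.4, 324.8])]
12.7 pos [0.534  0.0459 0.1375] q [ 0.06  0.78 -0.38  1.93  0.55  0.53 -0.71] -> dp [-46.9 -59.1  12.3] twist [ 0.002 -0.001  0.   ]
```

Request:
step_arm(motion=[{"dp":[-47,-59,0],"twist":[0,0,0],"hand":-1},{"dp":[-47,-59,12],"twist":[0,0,0],"hand":-1},{"dp":[-47,-59,12],"twist":[0,0,0],"hand":-1},{"dp":[-47,-59,12],"twist":[0,0,0],"hand":-0.2},{"dp":[-47,-59,12],"twist":[0,0,0],"hand":-0.2}])

```text
clock: 13.32
tool_pos: [0.4752, -0.0012, 0.1257]
eef_rot: [0.707, 0.707, 0.001, 0.0]
contact_force: [1.0, -0.4, 0.1]
opening: 0.394
finger_force: 0.0
```

Request:
step_arm(motion=[{"dp":[0,0,0],"twist":[0,0,0],"hand":-0.3},{"dp":[0,0,-40],"twist":[0,0,0],"hand":-0.3},{"dp":[40,40,-40],"twist":[0,0,0],"hand":-0.3},{"dp":[80,80,-40],"twist":[0,0,0],"hand":-0.3},{"dp":[120,120,-40],"twist":[0,0,0],"hand":-0.3}])

```text
clock: 13.95
tool_pos: [0.5951, 0.1188, 0.1659]
eef_rot: [0.707, 0.707, 0.0, 0.0]
contact_force: [0.7, 0.1, 1.4]
opening: 0.348
finger_force: 0.0
```

Request:
step_arm(motion=[{"dp":[145,38,0],"twist":[0,0,0],"hand":-0.3},{"dp":[145,38,0],"twist":[0,0,0],"hand":-0.3},{"dp":[145,38,0],"twist":[0,0,0],"hand":-0.3},{"dp":[145,38,30],"twist":[0,0,0],"hand":-0.3},{"dp":[145,38,50],"twist":[0,0,0],"hand":-0.3}])

```text
clock: 14.58
tool_pos: [0.6312, 0.2625, 0.114]
eef_rot: [0.707, 0.707, -0.001, -0.0]
contact_force: [0.5, -0.2, 0.1]
opening: 0.352
finger_force: 0.0
```

Request:
step_arm(motion=[{"dp":[0,0,0],"twist":[0,0,0],"hand":-0.3},{"dp":[0,0,0],"twist":[0,0,0],"hand":-0.3}])

```text
clock: 14.82
tool_pos: [0.6324, 0.2623, 0.1161]
eef_rot: [0.708, 0.707, 0.0, 0.0]
contact_force: [0.6, 0.3, 0.7]
opening: 0.347
finger_force: 0.0
```

```bash
python3 - <<'E'
from meas import *
cup("top");cup("scene");d=snap("wrist");W=cloud(d);print([a for a in strays(d,W) if a[0][0]>.56])
plan([.633,.2645,.024],down(np.pi/2))
E
```

```text
top cup 121 [ 0.4745 -0.0009] ((0.4743562638759613, -0.0003642551600933075), (0.06384961307048798, 0.06238884478807449))
[([0.7047, 0.4141], 24, [171.4, 174.6]), ([0.6566, 0.3406], 23, [197.7, 192.7]), ([0.6357, 0.3927], 16, [177.7, 199.8]), ([0.6241, -0.1479], 36, [380.3, 209.3]), ([0.6182, 0.293], 39, [214.8, 207.2]), ([0.582, 0.4093], 75, [170.1, 219.3]), ([0.5669, 0.2733], 118, [221.1, 226.2])]
scene cup 243 [ 0.475  -0.0008] ((0.4756302833557129, -0.0015216059982776642), (0.07071440666913986, 0.06325030326843262))
[([0.6101, -0.1535], 46, [230.5, 280.2])]
[([0.6367, 0.398], 2434, [324.6, 31.5]), ([0.7187, 0.2536], 45, [439.2, 262.1]), ([0.6653, 0.2335], 9, [363.0, 288.0]), ([0.6088, 0.2149], 11, [286.0, 311.0])]
14.97 pos [0.6325 0.2626 0.1166] q [-0.26  0.96 -0.41  1.47  0.47  0.81 -0.84] -> dp [ 1.8  0.3 92.6] twist [ 0.002 -0.001 -0.001]
```

Request:
step_arm(motion=[{"dp":[2,0,50],"twist":[0,0,0],"hand":-0.3},{"dp":[2,0,92.5],"twist":[0,0,0],"hand":-0.3},{"dp":[2,0,92.5],"twist":[0,0,0],"hand":-0.3},{"dp":[2,0,92.5],"twist":[0,0,0],"hand":-1},{"dp":[2,0,92.5],"twist":[0,0,0],"hand":-1}])

```text
clock: 15.6
tool_pos: [0.6322, 0.2646, 0.0235]
eef_rot: [0.707, 0.707, 0.0, 0.0]
contact_force: [0.3, 0.6, 1.1]
opening: 0.197
finger_force: 10.0
```

Request:
step_arm(motion=[{"dp":[0,0,0],"twist":[0,0,0],"hand":-1},{"dp":[0,0,-60],"twist":[0,0,0],"hand":-1},{"dp":[0,0,-115],"twist":[0,0,0],"hand":-1},{"dp":[-50,-30,-115],"twist":[0,0,0],"hand":-1},{"dp":[-100,-60,-115],"twist":[0,0,0],"hand":-1}])

```text
clock: 16.23
tool_pos: [0.5714, 0.1638, 0.1389]
eef_rot: [0.707, 0.707, 0.001, 0.001]
contact_force: [0.6, -0.2, 0.4]
opening: 0.199
finger_force: 10.0
```

Request:
step_arm(motion=[{"dp":[-120,-70,0],"twist":[0,0,0],"hand":-1},{"dp":[-120,-70,0],"twist":[0,0,0],"hand":-1},{"dp":[-120,-70,0],"twist":[0,0,0],"hand":-1},{"dp":[-120,-70,0],"twist":[0,0,0],"hand":-1},{"dp":[-120,-70,0],"twist":[0,0,0],"hand":-1}])

```text
clock: 16.85
tool_pos: [0.5032, 0.0468, 0.1382]
eef_rot: [0.707, 0.708, 0.002, 0.0]
contact_force: [0.8, -0.1, -0.7]
opening: 0.195
finger_force: 10.0
```

```bash
python3 - <<'E'
from meas import *
cup("top");cup("scene");plan([.475,-.001,.125],down(np.pi/2))
E
```

```text
top cup 3 [0.4688 0.0307] 
[([0.7184, 0.4185], 9, [170.1, 169.7]), ([0.6855, 0.4082], 15, [173.1, 181.6]), ([0.631, -0.1471], 26, [380.0, 206.7]), ([0.5794, 0.4124], 64, [168.9, 220.2])]
scene cup 218 [ 0.4754 -0.0024] ((0.47721782326698303, -0.0030724145472049713), (0.06860586255788803, 0.06191347539424896))
[([0.617, -0.152], 57, [229.8, 282.1])]
16.95 pos [0.5028 0.0467 0.138 ] q [ 0.04  0.76 -0.37  2.03  0.59  0.46 -0.77] -> dp [-47.7 -27.9  12.9] twist [ 0.001 -0.002  0.002]
```

Release, back off; then fit the arm's kinematics from logged states to plan the pour.

Request:
step_arm(motion=[{"dp":[-48,-28,0],"twist":[0,0,0],"hand":-1},{"dp":[-48,-28,12],"twist":[0,0,0],"hand":-1},{"dp":[-48,-28,12],"twist":[0,0,0],"hand":-1},{"dp":[-48,-28,12],"twist":[0,0,0],"hand":-0.2},{"dp":[-48,-28,12],"twist":[0,0,0],"hand":-0.2}])

```text
clock: 17.58
tool_pos: [0.4745, -0.0022, 0.1262]
eef_rot: [0.707, 0.707, 0.001, 0.0]
contact_force: [-0.1, 0.1, -0.2]
opening: 0.391
finger_force: 0.0
```

Request:
step_arm(motion=[{"dp":[0,0,0],"twist":[0,0,0],"hand":-0.2},{"dp":[0,0,-60],"twist":[0,0,0],"hand":-0.2},{"dp":[0,0,-120],"twist":[0,0,0],"hand":-0.2},{"dp":[-60,0,-120],"twist":[0,0,0],"hand":0.5},{"dp":[-120,0,-120],"twist":[0,0,0],"hand":1}])

```text
clock: 18.2
tool_pos: [0.4744, -0.1244, 0.2472]
eef_rot: [0.707, 0.708, 0.001, 0.001]
contact_force: [-0.2, -1.1, 0.5]
opening: 0.6
finger_force: 0.0
```

```bash
cat > kin.py <<'E'
from h import *
from scipy.optimize import least_squares
# SRS model: axes alternate z,y,z,y,z,y,z with signs & offsets; par: sign fixed, h,L1,L2,L3, q offsets
def fk(q,P,sg):
    h,L1,L2,L3,a,b,y0=P[:7];o=P[7:14]
    t=np.zeros(3);M=R.identity();pts=[]
    ax="zyzyzyz";off=[[0,0,h],[0,0,0],[0,0,L1],[a,0,0],[-a,0,L2],[b,y0,0],[0,0,L3]]
    for i in range(7):
        if i<2 or True:
            M=M*R.from_euler(ax[i],sg[i]*q[i]+o[i]); 
        t=t+M.apply(off[i]); pts.append(t)
    return t,M,pts
E
python3 - <<'E'
from kin import *
import itertools
log();cup("top") if 0 else None
D=[json.loads(l) for l in open("log.jsonl")];print(len(D))
D=[d for d in D]
best=[]
for sg in itertools.product([1,-1],repeat=4):
    s=[sg[0],1,sg[1],1,sg[2],1,sg[3]]
    def f(P):
        o=[]
        for q,p,e in D:
            t,M,_=fk(q,P,s);o+=list((t-p)*5)+list((M.inv()*R.from_quat(e)).as_rotvec())
        return np.array(o)
    for o7 in(0,np.pi/2,np.pi,-np.pi/2):
        P0=np.r_[.33,.4,.4,.3,0,0,0,np.zeros(6),o7]
        z=least_squares(f,P0,max_nfev=25);best.append((z.cost,s,z.x))
best.sort(key=lambda b:b[0])
for b in best[:4]: print(b[0],b[1],b[2].round(3).tolist())
json.dump([best[0][1],best[0][2].tolist()],open("kin.json","w"))
E
```

```text
14
0.0010630544264472758 [-1, 1, -1, 1, -1, 1, -1] [0.437, 0.568, 0.358, 0.386, 0.003, 0.02, -0.029, -0.005, 0.002, -0.035, 0.022, 0.018, -0.037, 1.533]
0.0010630544265326943 [-1, 1, -1, 1, -1, 1, -1] [0.437, 0.568, 0.358, 0.386, 0.003, 0.02, -0.029, -0.005, 0.002, -0.035, 0.022, 0.018, -0.037, 1.533]
0.001063054427355338 [-1, 1, -1, 1, -1, 1, -1] [0.437, 0.568, 0.358, 0.386, 0.003, 0.02, -0.029, -0.005, 0.002, -0.035, 0.022, 0.018, -0.037, 1.533]
0.0010630544332645782 [-1, 1, -1, 1, -1, 1, -1] [0.437, 0.568, 0.358, 0.386, 0.003, 0.02, -0.029, -0.005, 0.002, -0.035, 0.022, 0.018, -0.037, -4.75]
```

```bash
python3 - <<'E'
from meas import *
d,W=cup("top");cup("scene");print(len(r.search_frame("top","cap1")),find(d,"top","cap1"))
st()
E
```

```text
top cup 126 [ 0.4747 -0.0008] ((0.4741215109825134, -0.00038168206810951233), (0.06367529928684235, 0.06242098659276962))
[([0.5793, 0.4122], 56, [169.0, 220.3]), ([0.5791, -0.1196], 19, [369.6, 225.5])]
scene cup 245 [ 0.4759 -0.0021] ((0.47595036029815674, -0.0007735714316368103), (0.07204026728868484, 0.06348343938589096))
[([0.6154, -0.1512], 57, [230.5, 281.7]), ([0.5842, -0.1253], 12, [246.8, 275.8])]
1 [(0.75, [0.4338, -0.2227, 0.0219])]
18.4 pos [ 0.4733 -0.1246  0.2459] R [[0.004, 1.0, -0.0], [1.0, -0.004, -0.0], [-0.0, -0.0, -1.0]] F [ 0.1 -0.4  0.1] op 0.784 ff 0.0 q [ 0.52  0.58 -0.57  1.97  0.47  0.72 -0.33]
```

```bash
cat >> kin.py <<'E'
LO=np.array([-3.01,-.46,-1.47,.13,-1,.04,-2.66])+.04; HI=np.array([3.01,2.08,1.51,2.56,4.14,2.09,2.66])-.04
S=[-1,1,-1,1,-1,1,-1]
def full(p): return np.r_[p[:4],0,0,0,np.zeros(6),np.pi/2]
try: PK=full(json.load(open("kin2.json")))
except Exception: PK=None
def ik(p,M,q0):
    def f(q):
        t,m,_=fk(q,PK,S);return np.r_[(t-p)*5,(m.inv()*M).as_rotvec(),(q-q0)*2e-3]
    z=least_squares(f,np.clip(q0,LO+1e-3,HI-1e-3),bounds=(LO,HI),max_nfev=60);t,m,pts=fk(z.x,PK,S)
    return z.x,np.linalg.norm(t-p)+.2*(m.inv()*M).magnitude(),pts
E
python3 - <<'E'
from kin import *
log();D=[json.loads(l) for l in open("log.jsonl")]
def f(P):
    o=[]
    for q,p,e in D:
        t,M,_=fk(q,full(P),S);o+=list((t-p)*5)+list((M.inv()*R.from_quat(e)).as_rotvec())
    return np.array(o)
z=least_squares(f,[.33,.4,.4,.3],loss="soft_l1",f_scale=.02);print(z.x,np.abs(z.fun.reshape(-1,6)).mean(0).round(4))
json.dump(z.x.tolist(),open("kin2.json","w"))
E
cat > search.py <<'E'
from kin import *
import sys
q0=np.array(r.get_state()["q"])
cupc=np.array([.475,-.001,0]);bowl=np.array([.439,.298,0]);g=.047
def tool(psi,th):
    z=np.array([np.cos(psi)*np.cos(th),np.sin(psi)*np.cos(th),-np.sin(th)])
    x=np.array([np.cos(psi)*np.sin(th),np.sin(psi)*np.sin(th),np.cos(th)])
    return R.from_matrix(np.c_[x,np.cross(z,x),z])
def tcp(gp,M): return gp-M.apply([0,0,.003])
def corners(p,M): return p+M.apply([[sx*.0375,sy*.0935,b] for sx in(-1,1) for sy in(-1,1) for b in(-.042,-.14)])
if __name__=="__main__":
  out=[]
  rng=np.random.default_rng(0)
  for psi in np.radians(np.arange(-180,180,30)):
    for th in np.radians([12,25,40]):
      M=tool(psi,th);p=tcp(cupc+[0,0,g],M);e=9
      for k in range(3):
        qi=q0 if k==0 else rng.uniform(LO,HI)
        q,ee,pts=ik(p,M,qi)
        if ee<e:e,qs,ps=ee,q,pts
      if e>.012 or corners(p,M)[:,2].min()<.008 or ps[4][2]<.09: print("x",round(np.degrees(psi)),round(np.degrees(th)),round(e,3),np.round(ps[4],2));continue
      print("ok",round(np.degrees(psi)),round(np.degrees(th)),qs.round(2),np.round(ps[4],2))
      for al in np.radians(np.arange(-180,180,30)):      # world pour azimuth
        for be in np.radians([-150,-120,-90,-60,-30,0,30,60,90,120,150,180]): # pour azimuth minus tool azimuth
          T=np.radians(122);Mf=R.from_rotvec(T*np.array([-np.sin(al),np.cos(al),0]))*tool(al-be,th)
          a=R.from_rotvec(T*np.array([-np.sin(al),np.cos(al),0])).apply([0,0,1])
          dirn=np.array([np.cos(al),np.sin(al),0]);d=-R.from_rotvec(T*np.array([-np.sin(al),np.cos(al),0])).apply(-dirn)
          # lip = base + .085 a + .033*down-perp (original direction +al)
          lip=bowl+[0,0,.09]-.03*dirn
          gp=lip-.033*d-(.085-g)*a
          pf=tcp(gp,Mf);C=corners(pf,Mf)
          if C[:,2].min()<.085: continue
          q,ee,pts=ik(pf,Mf,qs)
          if ee<.012 and pts[4][2]>.12: out.append((np.abs(q-qs).max(),*np.degrees([psi,th,al,be]).round(),q.round(2).tolist(),qs.round(2).tolist(),np.round(pts[4],2).tolist()))
  out.sort(key=lambda o:o[0])
  for o in out[:12]:print(o)
E
time python3 search.py
```

```text
[-0.13825254  0.63892025  0.24093462 -0.04255017] [0.0604 0.0358 0.0485 0.     0.     0.    ]
x -180 12 0.0 [ 0.44 -0.    0.04]
x -180 25 0.0 [ 0.44 -0.    0.03]
x -180 40 0.0 [ 0.44 -0.    0.02]
x -150 12 0.0 [ 0.44 -0.02  0.04]
x -150 25 0.0 [ 0.44 -0.02  0.03]
x -150 40 0.0 [ 0.45 -0.02  0.02]
x -120 12 0.0 [ 0.46 -0.03  0.04]
x -120 25 0.0 [ 0.46 -0.03  0.03]
x -120 40 0.0 [ 0.46 -0.03  0.02]
x -90 12 0.0 [ 0.48 -0.04  0.04]
x -90 25 0.0 [ 0.48 -0.04  0.03]
x -90 40 0.0 [ 0.48 -0.03  0.02]
x -60 12 0.0 [ 0.49 -0.03  0.04]
x -60 25 0.0 [ 0.49 -0.03  0.03]
x -60 40 0.0 [ 0.49 -0.03  0.02]
x -30 12 0.0 [ 0.51 -0.02  0.04]
x -30 25 0.0 [ 0.51 -0.02  0.03]
x -30 40 0.0 [ 0.5  -0.02  0.02]
x 0 12 0.0 [ 0.51 -0.    0.04]
x 0 25 0.252 [ 0.59 -0.01  0.1 ]
x 0 40 0.0 [ 0.51 -0.    0.02]
x 30 12 0.0 [0.51 0.02 0.04]
x 30 25 0.0 [0.51 0.02 0.03]
x 30 40 0.123 [ 0.55 -0.01  0.03]
x 60 12 0.0 [0.49 0.03 0.04]
x 60 25 0.09 [0.53 0.02 0.03]
x 60 40 0.05 [0.51 0.02 0.03]
x 90 12 0.0 [0.48 0.04 0.04]
x 90 25 0.0 [0.48 0.03 0.03]
x 90 40 0.0 [0.47 0.03 0.02]
x 120 12 0.023 [0.47 0.03 0.04]
x 120 25 0.0 [0.46 0.03 0.03]
x 120 40 0.0 [0.46 0.03 0.02]
x 150 12 0.0 [0.44 0.02 0.04]
x 150 25 0.0 [0.44 0.02 0.03]
x 150 40 0.0 [0.45 0.01 0.02]
real	0m3.728s
user	0m4.248s
sys	0m0.072s
```

```bash
cat > fit.py <<'E'
from kin import *
D=[json.loads(l) for l in open("log.jsonl")]
def rots(q):
    M=R.identity();L=[]
    for i,a in enumerate("zyzyzyz"):
        M=M*R.from_euler(a,S[i]*q[i]+(np.pi/2 if i==6 else 0));L.append(M.as_matrix())
    return L
def solve(cols,lam):
    A=[];b=[]
    for q,p,e in D:
        L=rots(q);A.append(np.stack([L[i][:,k] if i>=0 else np.eye(3)[k] for i,k in cols],1));b.append(p)
    A=np.vstack(A);b=np.hstack(b)
    x=np.linalg.solve(A.T@A+lam*np.eye(len(cols)),A.T@b);return x,np.abs(A@x-b).max(),np.sqrt(((A@x-b)**2).mean())
if __name__=="__main__":
    for cols in ([(0,2),(2,2),(4,2),(6,2)],[(0,2),(0,0),(2,2),(2,0),(4,0),(4,2),(6,2)],[(0,2),(0,0),(2,2),(2,0),(3,0),(4,2),(5,0),(6,2),(6,0),(6,1)],[(0,2),(0,1),(0,0),(2,2),(2,1),(3,1),(4,2),(5,1),(6,2)],[(-1,0),(-1,1),(0,2),(2,2),(4,2),(6,2)]):
        for lam in(1e-8,1e-5):
            x,m,e=solve(cols,lam);print(cols,lam,x.round(4),round(m,4),round(e,4))
E
python3 fit.py
```

```text
[(0, 2), (2, 2), (4, 2), (6, 2)] 1e-08 [-0.0684  0.6348  0.2548  0.0144] 0.0365 0.0121
[(0, 2), (2, 2), (4, 2), (6, 2)] 1e-05 [-0.0649  0.6348  0.2548  0.0179] 0.0365 0.0121
[(0, 2), (0, 0), (2, 2), (2, 0), (4, 0), (4, 2), (6, 2)] 1e-08 [-0.5219  0.0554  0.5736 -0.0313  0.0449  0.3292 -0.5464] 0.0222 0.0072
[(0, 2), (0, 0), (2, 2), (2, 0), (4, 0), (4, 2), (6, 2)] 1e-05 [-0.4527  0.0554  0.5736 -0.0314  0.0448  0.3289 -0.4767] 0.0221 0.0072
[(0, 2), (0, 0), (2, 2), (2, 0), (3, 0), (4, 2), (5, 0), (6, 2), (6, 0), (6, 1)] 1e-08 [ 0.5071  0.0117  0.5767 -0.0137  0.0092  0.354   0.0225  0.4776 -0.029
  0.012 ] 0.0112 0.0033
[(0, 2), (0, 0), (2, 2), (2, 0), (3, 0), (4, 2), (5, 0), (6, 2), (6, 0), (6, 1)] 1e-05 [ 0.4371  0.0122  0.5765 -0.0136  0.0092  0.3541  0.0229  0.4072 -0.0288
  0.012 ] 0.0114 0.0033
[(0, 2), (0, 1), (0, 0), (2, 2), (2, 1), (3, 1), (4, 2), (5, 1), (6, 2)] 1e-08 [ 3.468e-01 -1.880e-02  0.000e+00  5.634e-01 -1.350e-02 -1.350e-02
  3.448e-01 -3.000e-04  3.040e-01] 0.0 0.0
[(0, 2), (0, 1), (0, 0), (2, 2), (2, 1), (3, 1), (4, 2), (5, 1), (6, 2)] 1e-05 [ 2.995e-01 -1.900e-02  4.000e-04  5.633e-01 -1.350e-02 -1.350e-02
  3.447e-01  1.000e-04  2.566e-01] 0.0003 0.0001
[(-1, 0), (-1, 1), (0, 2), (2, 2), (4, 2), (6, 2)] 1e-08 [-0.0083 -0.0306 -0.5262  0.597   0.3161 -0.5164] 0.0219 0.0054
[(-1, 0), (-1, 1), (0, 2), (2, 2), (4, 2), (6, 2)] 1e-05 [-0.0084 -0.0306 -0.4589  0.5971  0.3159 -0.4489] 0.0222 0.0054
```

```bash
cat >> fit.py <<'E'
CO=[(0,2),(0,1),(2,2),(2,1),(3,1),(4,2),(5,1),(6,2)]
E
sed -i '/^try: PK/,/^except/d' kin.py
cat >> kin.py <<'E'
PK=None
import os
OFF=np.array(json.load(open("off.json"))) if os.path.exists("off.json") else None
def fk(q,P=None,sg=None):
    t=np.zeros(3);M=R.identity();pts=[]
    for i,a in enumerate("zyzyzyz"):
        M=M*R.from_euler(a,S[i]*q[i]+(np.pi/2 if i==6 else 0));t=t+M.apply(OFF[i]);pts.append(t)
    return t,M,pts
E
python3 - <<'E'
from fit import *
for lam in(1e-10,1e-13):
    x,m,e=solve(CO,lam);print(x.round(4),m,e)
off=np.zeros((7,3))
for (i,k),v in zip(CO,x):off[i,k]=v
json.dump(off.tolist(),open("off.json","w"))
E
time python3 search.py
```

```text
[ 3.469e-01 -1.880e-02  5.634e-01 -1.350e-02 -1.340e-02  3.448e-01
 -4.000e-04  3.041e-01] 3.6120390012328585e-09 8.438457519122983e-10
[ 3.469e-01 -1.880e-02  5.634e-01 -1.450e-02 -1.240e-02  3.448e-01
 -4.000e-04  3.041e-01] 3.717692820259799e-12 8.684591456003846e-13
ok -180 12 [ 0.07  1.52 -0.36  0.96  0.14  2.05  1.29] [ 0.78 -0.    0.11]
ok -180 25 [-0.3   1.47  0.62  1.17 -0.44  1.82  1.97] [ 0.75 -0.    0.18]
ok -180 40 [ 0.3   1.35 -0.81  1.35  0.51  1.61  0.96] [ 0.71 -0.    0.24]
ok -150 12 [-0.09  1.5  -0.43  1.08  0.51  2.05  1.45] [0.73 0.15 0.11]
ok -150 25 [ 0.05  1.44 -0.71  1.23  0.66  1.93  1.26] [0.72 0.14 0.18]
ok -150 40 [ 0.11  1.31 -0.74  1.43  0.7   1.64  1.22] [0.68 0.12 0.24]
ok -120 12 [-0.8   1.57  0.73  1.4   0.04  1.42  2.33] [0.62 0.26 0.11]
ok -120 25 [-0.14  1.36 -0.59  1.49  0.88  1.78  1.42] [0.61 0.24 0.18]
ok -120 40 [-0.06  1.24 -0.65  1.64  0.92  1.53  1.4 ] [0.59 0.2  0.24]
ok -90 12 [-0.22  1.51 -0.74  1.72  1.23  2.05  1.29] [0.47 0.3  0.11]
ok -90 25 [-0.61  1.26 -0.01  1.85  0.95  1.16  1.6 ] [0.47 0.28 0.18]
ok -90 40 [-0.84  1.22  0.51  
[... 3418 characters left out ...]
 0.33])
(np.float64(1.150246666274163), np.float64(-90.0), np.float64(12.0), np.float64(-90.0), np.float64(30.0), [0.29, 1.47, -1.43, 1.71, 0.64, 0.9, 2.21], [-0.22, 1.51, -0.74, 1.72, 1.23, 2.05, 1.29], [0.59, 0.15, 0.33])
(np.float64(1.1503190699136014), np.float64(-180.0), np.float64(12.0), np.float64(-90.0), np.float64(30.0), [0.29, 1.47, -1.43, 1.71, 0.64, 0.9, 2.21], [0.07, 1.52, -0.36, 0.96, 0.14, 2.05, 1.29], [0.59, 0.15, 0.33])
(np.float64(1.1530693749885779), np.float64(-150.0), np.float64(12.0), np.float64(-60.0), np.float64(30.0), [0.11, 1.48, -1.43, 1.44, 0.54, 1.39, 2.6], [-0.09, 1.5, -0.43, 1.08, 0.51, 2.05, 1.45], [0.64, 0.25, 0.33])
real	0m37.010s
user	0m37.514s
sys	0m0.052s
```

```bash
cat > s2.py <<'E'
from search import *
from multiprocessing import Pool
LOm=LO+.05
def interp(a,b,n): return [a+(b-a)*i/n for i in range(1,n+1)]
def path(psi,th,al,be,T,verbose=False):
    ms=[];q=q0.copy();e=0
    # hover pre: tilt in place then approach along -tool z
    def step(gp,M):
        nonlocal q,e
        q,ee,pts=ik(tcp(gp,M),M,q);e=max(e,ee)
        ms.append((min((q-LO).min(),(HI-q).min()),pts[4][2],corners(tcp(gp,M),M)[:,2].min()))
        if verbose: print(np.round(gp,3),q.round(2),round(ee,3),np.round(ms[-1],2))
    M=tool(psi,th);G=cupc+[0,0,g]
    Rs0=down(np.pi/2)
    for k in range(1,6): step(np.array([.475,-.12,.245])+(G-M.apply([0,0,.10])+[0,0,.06]-np.array([.475,-.12,.245]))*k/5, R.from_rotvec((M*Rs0.inv()).as_rotvec()*k/5)*Rs0)
    for k in range(1,4): step(G-M.apply([0,0,.10])*(1-k/3)+[0,0,.06*(1-k/3)],M)
    qs=q.copy()
    if e>.01: return None
    dirn=np.array([np.cos(al),np.sin(al),0]);tilt=lambda T:R.from_rotvec(T*np.array([-np.sin(al),np.cos(al),0]))
    def gpos(T):
        a=tilt(T).apply([0,0,1]);d=tilt(T).apply(dirn);return bowl+[0,0,.095]-.025*dirn-.033*d-(.085-g)*a
    dyaw=(al-be-psi+np.pi)%(2*np.pi)-np.pi
    P0=G+[0,0,.13];P1=gpos(np.radians(60));P1[2]=max(P1[2],.17)
    for k in range(1,4): step(G+[0,0,.13*k/3],M)
    for k in range(1,7): step(P0+(P1-P0)*k/6,tool(psi+dyaw*k/6,th))
    for k in range(1,9):
        t=T*k/8;pp=gpos(t);w=min(1,k/5);pp=P1*(1-w)+pp*w if t<np.radians(60) else pp
        step(pp,tilt(t)*tool(al-be,th))
    return e,min(m[0] for m in ms),min(m[1] for m in ms),min(m[2] for m in ms[-4:]),q,qs
def job(a):
    psi,th,al,be=np.radians(a)
    try: o=path(psi,th,al,be,np.radians(116))
    except Exception as ex: return None
    if o is None or o[0]>.012: return None
    return (o[1],o[2],o[3],a)
if __name__=="__main__":
    A=[(p,t,al,be) for p in(60,90,120) for t in(15,25,38) for al in range(-180,180,45) for be in(-90,-60,-30,0,30,60,90)]
    with Pool() as P: o=[x for x in P.map(job,A,chunksize=4) if x]
    o=[x for x in o if x[2]>.07 and x[1]>.1];o.sort(key=lambda x:-x[0]);print(len(o))
    for x in o[:14]:print(np.round(x[:3],3),x[3])
E
time timeout 560 python3 s2.py
```

```text
68
[0.38  0.236 0.127] (120, 38, 135, 0)
[0.374 0.236 0.084] (120, 38, 135, -30)
[0.336 0.177 0.14 ] (120, 25, 135, 0)
[0.328 0.236 0.127] (90, 38, 135, 0)
[0.323 0.236 0.084] (90, 38, 135, -30)
[0.308 0.127 0.151] (120, 15, 135, 0)
[0.303 0.177 0.095] (120, 25, 90, -30)
[0.294 0.127 0.105] (120, 15, 90, -30)
[0.269 0.177 0.095] (120, 25, 135, -30)
[0.265 0.177 0.14 ] (90, 25, 135, 0)
[0.264 0.177 0.095] (90, 25, 90, -30)
[0.256 0.177 0.095] (90, 25, 135, -30)
[0.224 0.127 0.151] (90, 15, 135, 0)
[0.223 0.127 0.105] (90, 15, 90, -30)
real	1m22.350s
user	5m20.045s
sys	0m0.122s
```

```bash
sed -i 's/g=.047/g=.055/; s/\[0,0,.003\]/[0,0,.011]/' search.py
cat > way.py <<'E'
from s2 import *
def chain(W,p,M):
    for n,(gp,M2) in W:
        p2=tcp(np.array(gp),M2);print(n,"dp",np.round(M.inv().apply(p2-p)*1000,1),"tw",np.round((M.inv()*M2).as_rotvec(),3),"tcp",p2.round(3));p,M=p2,M2
E
python3 - <<'E'
from way import *
ps,th,al,be=np.radians([90,25,135,0])
o=path(ps,th,al,be,np.radians(120),True);print(o[:4])
s=log();M=tool(ps,th);G=cupc+[0,0,g]
chain([("pre",(G-M.apply([0,0,.10])+[0,0,.05],M)),("low",(G-M.apply([0,0,.10]),M)),("grasp",(G,M))],s["tool_pos"],R.from_quat(s["eef_rot"]))
E
```

```text
[ 0.475 -0.114  0.227] [ 0.73  0.67 -0.75  1.93  0.32  0.74 -0.14] 0.0 [0.59 0.53 0.27]
[ 0.475 -0.109  0.21 ] [ 0.9   0.81 -0.88  1.89  0.22  0.76  0.01] 0.0 [0.55 0.49 0.24]
[ 0.475 -0.103  0.192] [ 1.01  0.98 -0.98  1.84  0.14  0.81  0.13] 0.0 [0.45 0.44 0.21]
[ 0.475 -0.097  0.175] [ 1.09  1.16 -1.05  1.78  0.08  0.88  0.23] 0.0 [0.38 0.37 0.18]
[ 0.475 -0.092  0.157] [ 1.14  1.34 -1.1   1.71  0.03  0.97  0.32] 0.0 [0.33 0.29 0.15]
[ 0.475 -0.061  0.123] [ 1.1   1.39 -1.08  1.76  0.05  0.87  0.33] 0.0 [0.35 0.26 0.11]
[ 0.475 -0.031  0.089] [ 1.06  1.44 -1.05  1.79  0.08  0.78  0.33] 0.0 [0.38 0.22 0.08]
[ 0.475 -0.001  0.055] [ 1.02  1.49 -1.03  1.82  0.1   0.69  0.34] 0.0 [0.4  0.19 0.04]
[ 0.475 -0.001  0.098] [ 1.03  1.43 -1.07  1.85  0.06  0.7   0.31] 0.0 [0.36 0.23 0.09]
[ 0.475 -0.001  0.142] [ 1.04  1.36 -1.11  1.87  0.03  0.72  0.28] 0.0 [0.32 0.28 0.13]
[ 0.475 -0.001  0.185] [ 1.05  1.3  -1.15  1.88 -0.01  0.75  0.24] 0.0 [0.28 0.32 0.17]
[0.477 0.041 0.182] [ 0.94  1.3  -1.15  1.84  0.    0.81  0.25] 0.0 [0.28 0.32 0.17]
[0.479 0.083 0.18 ] [ 0.83  1.32 -1.15  1.78  0
[... 705 characters left out ...]
3 0.42 0.16]
[0.483 0.254 0.119] [-0.45  0.8  -0.37  1.95  0.86  0.59 -0.69] 0.0 [0.51 0.43 0.16]
[0.478 0.259 0.128] [-0.71  0.8  -0.21  1.99  1.05  0.69 -1.01] 0.0 [0.53 0.41 0.16]
[0.471 0.266 0.135] [-0.92  0.87 -0.11  2.    1.14  0.86 -1.24] 0.0 [0.52 0.38 0.15]
[0.463 0.274 0.139] [-1.09  0.98 -0.02  1.97  1.15  1.05 -1.37] 0.0 [0.55 0.32 0.14]
(np.float64(1.6518336793135302e-06), np.float64(0.27421624444242365), np.float64(0.18845099768088136), np.float64(0.13826018779065474))
pre dp [23.   1.6 94. ] tw [ 0.002  1.134 -0.004] tcp [ 0.475 -0.102  0.152]
low dp [-45.3   0.   21.1] tw [0. 0. 0.] tcp [ 0.475 -0.102  0.102]
grasp dp [  0.   0. 100.] tw [0. 0. 0.] tcp [ 0.475 -0.011  0.06 ]
```

Request:
step_arm(motion=[{"dp":[5,1.6,20],"twist":[0,0.185,0],"hand":1},{"dp":[10,1.6,40],"twist":[0,0.37,0],"hand":1},{"dp":[15,1.6,60],"twist":[0,0.55,0],"hand":1},{"dp":[20,1.6,80],"twist":[0,0.73,0],"hand":1},{"dp":[23,1.6,94],"twist":[0,0.91,-0.003],"hand":1}], force=35)

```text
clock: 19.02
tool_pos: [0.476, -0.0992, 0.1521]
eef_rot: [0.633, 0.636, 0.313, -0.312]
contact_force: [0.0, -0.2, 0.3]
opening: 0.999
finger_force: 0.0
```

Request:
step_arm(motion=[{"dp":[0,0,0],"twist":[0,0.18,0],"hand":1},{"dp":[0,0,0],"twist":[0,0.225,0],"hand":1},{"dp":[0,0,0],"twist":[0,0.225,0],"hand":1},{"dp":[0,0,0],"twist":[0,0.225,0],"hand":1}])

```text
clock: 19.52
tool_pos: [0.4757, -0.099, 0.1539]
eef_rot: [0.594, 0.599, 0.379, -0.379]
contact_force: [0.1, -1.5, 0.8]
opening: 1.001
finger_force: 0.0
```

```bash
python3 - <<'E'
from way import *
from meas import cup
cup("top");cup("scene")
ps,th=np.radians([90,25])
s,_=st();M=tool(ps,th);G=cupc+[0,0,g]
chain([("low",(G-M.apply([0,0,.10]),M)),("grasp",(G,M))],s["tool_pos"],R.from_quat(s["eef_rot"]))
E
```

```text
top cup 125 [ 0.4745 -0.0012] ((0.47416114807128906, -0.0004414990544319153), (0.06351340562105179, 0.06260144710540771))
[([0.622, -0.1474], 40, [380.1, 210.0]), ([0.5717, -0.1283], 27, [372.8, 228.4])]
scene cup 247 [ 0.4742 -0.0007] ((0.4752809703350067, -0.001216057687997818), (0.06621585786342621, 0.06767820566892624))
[([0.5621, -0.1275], 66, [249.7, 270.0]), ([0.6112, -0.1518], 48, [231.0, 280.6]), ([0.6404, -0.1502], 19, [226.2, 288.5])]
19.62 pos [ 0.4756 -0.0995  0.1536] R [[-0.005, 1.0, -0.003], [0.425, 0.005, 0.905], [0.905, 0.004, -0.425]] F [ 0.3 -0.3 -0.2] op 1.0 ff 0.0 q [ 1.13  1.34 -1.08  1.71  0.03  0.96  0.34]
low dp [-47.7  -0.8  20.1] tw [-0.003  0.003  0.005] tcp [ 0.475 -0.102  0.102]
grasp dp [  0.   0. 100.] tw [0. 0. 0.] tcp [ 0.475 -0.011  0.06 ]
```

Request:
step_arm(motion=[{"dp":[-47.5,-0.8,20],"twist":[0,0,0.005],"hand":1},{"dp":[-47.5,-0.8,20],"twist":[0,0,0.005],"hand":1},{"dp":[-47.5,-0.8,60],"twist":[0,0,0.005],"hand":1},{"dp":[-47.5,-0.8,95],"twist":[0,0,0.005],"hand":1},{"dp":[-47.5,-0.8,120],"twist":[0,0,0.005],"hand":1}])

```text
clock: 20.25
tool_pos: [0.4747, -0.0101, 0.0607]
eef_rot: [0.596, 0.597, 0.379, -0.381]
contact_force: [-0.9, -0.4, -1.0]
opening: 0.999
finger_force: 0.0
```

Request:
step_arm(motion=[{"dp":[0,0,0],"twist":[0,0,0],"hand":1},{"dp":[0,0,0],"twist":[0,0,0],"hand":0.2},{"dp":[0,0,0],"twist":[0,0,0],"hand":0.2},{"dp":[0,0,0],"twist":[0,0,0],"hand":0.0},{"dp":[0,0,0],"twist":[0,0,0],"hand":-0.2}], force=30)

```text
clock: 20.88
tool_pos: [0.4749, -0.0122, 0.0587]
eef_rot: [0.597, 0.595, 0.38, -0.381]
contact_force: [-0.2, -2.9, 2.3]
opening: 0.684
finger_force: 29.5
```

```bash
python3 - <<'E'
from way import *
d=snap("wrist","w4.png");W=cloud(d);st();P=W[(W[...,2]>.078)&(W[...,2]<.09)&(abs(W[...,1])<.06)&(abs(W[...,0]-.475)<.06)][:,:2].astype(np.float32)
print(len(P),cv2.minEnclosingCircle(P))
E
```

```text
20.93 pos [ 0.4749 -0.0122  0.0587] R [[0.003, 1.0, -0.0], [0.422, -0.001, 0.907], [0.907, -0.003, -0.422]] F [-0.9 -3.2  2.8] op 0.68 ff 29.493674039185862 q [ 1.02  1.49 -1.02  1.81  0.09  0.69  0.35]
8858 ((0.47494611144065857, -0.01973533444106579), 0.05499164015054703)
```

View pics/w4.png

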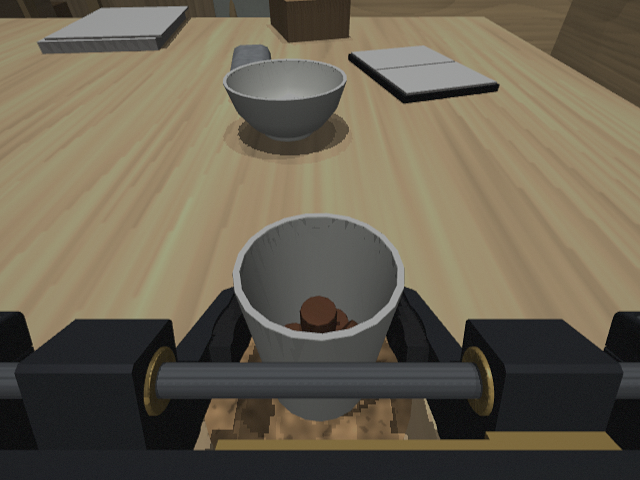

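The cup (318,280) sits centred in the fingers with the caps inside, and the bowl at (287,95) is free. Working out the transport and pour waypoints.

```bash
python3 - <<'E'
from way import *
ps,th,al,be=np.radians([90,25,135,0]);D=np.radians
dirn=np.array([np.cos(al),np.sin(al),0]);tilt=lambda T:R.from_rotvec(T*np.array([-np.sin(al),np.cos(al),0]))
def gpos(T,lz=.095,back=.025):
    a=tilt(T).apply([0,0,1]);d=tilt(T).apply(dirn);return bowl+[0,0,lz]-back*dirn-.033*d-(.085-g)*a
M=tool(ps,th);G=cupc+[0,0,g];A=tool(al,th)
P1=gpos(D(60));P1[2]=.19
W=[("lift",(G+[0,0,.13],M)),("trans",(P1,A)),("t30",(gpos(D(45),.14)*[1,1,0]+[0,0,.18],tilt(D(30))*A)),("t60",(gpos(D(60),.14),tilt(D(60))*A)),("t85",(gpos(D(85),.12),tilt(D(85))*A)),("t95",(gpos(D(95),.095),tilt(D(95))*A)),("t105",(gpos(D(105),.092),tilt(D(105))*A)),("t115",(gpos(D(115),.09),tilt(D(115))*A)),("t125",(gpos(D(125),.09),tilt(D(125))*A))]
chain(W,tcp(G,M),M)
q=np.array(r.get_state()["q"])
for n,(gp,M2) in W:
    q,e,pts=ik(tcp(gp,M2),M2,q);print(n,q.round(2),round(e,3),np.round(min((q-LO).min(),(HI-q).min()),2))
E
```

```text
lift dp [117.8   0.  -54.9] tw [0. 0. 0.] tcp [ 0.475 -0.011  0.19 ]
trans dp [112.   18.8 228.3] tw [ 0.712  0.    -0.332] tcp [0.494 0.243 0.195]
t30 dp [-4.4 -0.   3.8] tw [ 0.    -0.524 -0.   ] tcp [0.493 0.244 0.189]
t60 dp [-8.  -0.  24.3] tw [ 0.    -0.524  0.   ] tcp [0.487 0.25  0.165]
t85 dp [14.   0.   5.2] tw [ 0.    -0.436  0.   ] tcp [0.477 0.26  0.161]
t95 dp [14.1 -0.  16.8] tw [ 0.    -0.175 -0.   ] tcp [0.472 0.265 0.14 ]
t105 dp [ 7.   0.  -4.1] tw [ 0.    -0.175  0.   ] tcp [0.466 0.271 0.14 ]
t115 dp [ 6.8 -0.  -5.2] tw [ 0.    -0.175  0.   ] tcp [0.46  0.277 0.14 ]
t125 dp [ 5.5 -0.  -6.7] tw [-0.    -0.175  0.   ] tcp [0.454 0.283 0.14 ]
lift [ 1.05  1.29 -1.14  1.88 -0.02  0.75  0.25] 0.0 0.29
trans [ 0.35  1.35 -1.16  1.44  0.06  1.25  0.26] 0.0 0.27
t30 [ 0.23  1.05 -1.01  1.63  0.29  0.98  0.08] 0.0 0.42
t60 [-0.11  0.82 -0.7   1.85  0.63  0.72 -0.35] 0.0 0.64
t85 [-0.51  0.77 -0.45  1.97  1.03  0.79 -0.93] 0.0 0.55
t95 [-0.67  0.84 -0.36  1.99  1.17  0.87 -1.17] 0.0 0.53
t105 [-0.8   0.89 -0.3   1.99  1.21  1.   -1.3 ] 0.0 0.53
t115 [-0.93  0.96 -0.24  1.98  1.22  1.13 -1.4 ] 0.0 0.54
t125 [-1.03  1.04 -0.18  1.94  1.2   1.25 -1.46] 0.0 0.58
```

Request:
step_arm(motion=[{"dp":[30,0,-14],"twist":[0,0,0],"hand":-0.2},{"dp":[60,0,-28],"twist":[0,0,0],"hand":-0.2},{"dp":[90,0,-42],"twist":[0,0,0],"hand":-0.2},{"dp":[118,0,-55],"twist":[0,0,0],"hand":-0.2},{"dp":[118,0,-55],"twist":[0,0,0],"hand":-0.2}])

```text
clock: 21.55
tool_pos: [0.4751, -0.0119, 0.1894]
eef_rot: [0.597, 0.597, 0.379, -0.38]
contact_force: [0.4, -0.1, -2.8]
opening: 0.682
finger_force: 29.7
```

Request:
step_arm(motion=[{"dp":[18,3,37],"twist":[0.12,0,-0.056],"hand":-0.2},{"dp":[36,6,74],"twist":[0.24,0,-0.112],"hand":-0.2},{"dp":[54,9,111],"twist":[0.36,0,-0.168],"hand":-0.2},{"dp":[72,12,148],"twist":[0.48,0,-0.224],"hand":-0.2},{"dp":[90,15,185],"twist":[0.6,0,-0.28],"hand":-0.2}])

```text
clock: 22.18
tool_pos: [0.4898, 0.1944, 0.1888]
eef_rot: [0.37, 0.758, 0.233, -0.484]
contact_force: [0.7, 0.6, -2.5]
opening: 0.685
finger_force: 29.8
```

Request:
step_arm(motion=[{"dp":[0,0,0],"twist":[0,0,0],"hand":-0.2},{"dp":[0,0,0],"twist":[0,0,0],"hand":-0.2}])

```text
clock: 22.42
tool_pos: [0.4893, 0.1935, 0.1895]
eef_rot: [0.371, 0.757, 0.234, -0.484]
contact_force: [-0.4, 0.1, -2.9]
opening: 0.682
finger_force: 29.8
```

```bash
cat > pour.py <<'E'
from way import *
ps,th,al,be=np.radians([90,25,135,0]);D=np.radians
dirn=np.array([np.cos(al),np.sin(al),0]);tilt=lambda T:R.from_rotvec(T*np.array([-np.sin(al),np.cos(al),0]))
def gpos(T,lz=.095,back=.025):
    a=tilt(T).apply([0,0,1]);d=tilt(T).apply(dirn);return bowl+[0,0,lz]-back*dirn-.033*d-(.085-g)*a
M=tool(ps,th);G=cupc+[0,0,g];A=tool(al,th)
P1=gpos(D(60));P1[2]=.19
W=[("lift",(G+[0,0,.13],M)),("trans",(P1,A)),("t30",(gpos(D(45),.14)*[1,1,0]+[0,0,.18],tilt(D(30))*A)),("t60",(gpos(D(60),.14),tilt(D(60))*A)),("t85",(gpos(D(85),.12),tilt(D(85))*A)),("t95",(gpos(D(95),.095),tilt(D(95))*A)),("t105",(gpos(D(105),.092),tilt(D(105))*A)),("t115",(gpos(D(115),.09),tilt(D(115))*A)),("t125",(gpos(D(125),.09),tilt(D(125))*A))]
E
python3 - <<'E'
from pour import *
s,_=st();chain(W[2:5],s["tool_pos"],R.from_quat(s["eef_rot"]))
E
```

```text
22.43 pos [0.4893 0.1935 0.1895] R [[-0.256, 0.788, -0.559], [0.335, 0.615, 0.714], [0.907, -0.005, -0.421]] F [-0.4  0.1 -2.9] op 0.682 ff 29.750533404076123 q [ 0.48  1.34 -1.16  1.54  0.06  1.15  0.26]
t30 dp [15.7 34.  34.7] tw [ 0.092 -0.525 -0.084] tcp [0.493 0.244 0.189]
t60 dp [-8.  -0.  24.3] tw [ 0.    -0.524  0.   ] tcp [0.487 0.25  0.165]
t85 dp [14.   0.   5.2] tw [ 0.    -0.436  0.   ] tcp [0.477 0.26  0.161]
```

Request:
step_arm(motion=[{"dp":[5,11,11],"twist":[0.03,-0.17,-0.028],"hand":-0.2},{"dp":[10,22,23],"twist":[0.06,-0.35,-0.056],"hand":-0.2},{"dp":[15.7,34,34.7],"twist":[0.092,-0.525,-0.084],"hand":-0.2},{"dp":[15.7,34,34.7],"twist":[0.092,-0.525,-0.084],"hand":-0.2},{"dp":[15.7,34,34.7],"twist":[0.092,-0.525,-0.084],"hand":-0.2}])

```text
clock: 23.05
tool_pos: [0.4935, 0.2423, 0.1901]
eef_rot: [0.366, 0.881, 0.116, -0.278]
contact_force: [0.8, -1.0, -3.7]
opening: 0.68
finger_force: 29.8
```

Request:
step_arm(motion=[{"dp":[-2,0,8],"twist":[0,-0.13,0],"hand":-0.2},{"dp":[-4,0,16],"twist":[0,-0.26,0],"hand":-0.2},{"dp":[-6,0,20],"twist":[0,-0.4,0],"hand":-0.2},{"dp":[-8,0,24.3],"twist":[0,-0.524,0],"hand":-0.2},{"dp":[-8,0,24.3],"twist":[0,-0.524,0],"hand":-0.2}])

```text
clock: 23.68
tool_pos: [0.4866, 0.2501, 0.1662]
eef_rot: [0.382, 0.923, 0.017, -0.041]
contact_force: [-0.3, -0.5, -1.6]
opening: 0.683
finger_force: 29.7
```

Request:
step_arm(motion=[{"dp":[3,0,1],"twist":[0,-0.09,0],"hand":-0.2},{"dp":[6,0,2],"twist":[0,-0.18,0],"hand":-0.2},{"dp":[9,0,3],"twist":[0,-0.27,0],"hand":-0.2},{"dp":[14,0,5.2],"twist":[0,-0.38,0],"hand":-0.2},{"dp":[14,0,5.2],"twist":[0,-0.38,0],"hand":-0.2}])

```text
clock: 24.3
tool_pos: [0.4768, 0.2613, 0.1612]
eef_rot: [0.378, 0.915, -0.055, 0.133]
contact_force: [0.1, -0.4, -3.8]
opening: 0.678
finger_force: 29.7
```

```bash
python3 - <<'E'
from pour import *
s,_=st();chain(W[5:],s["tool_pos"],R.from_quat(s["eef_rot"]));d=snap("scene");cv2.imwrite("pics/p1.png",cv2.cvtColor(cv2.resize(d["pixels"][150:350,300:560],None,fx=2.3,fy=2.3),cv2.COLOR_RGB2BGR))
E
```

```text
24.3 pos [0.4768 0.2613 0.1612] R [[-0.679, 0.706, 0.202], [0.677, 0.708, -0.202], [-0.285, -0.0, -0.958]] F [ 0.1 -0.4 -3.8] op 0.678 ff 29.683465306807193 q [-0.56  0.75 -0.32  1.96  0.89  0.67 -0.77]
t95 dp [12.  -0.7 18.6] tw [ 0.001 -0.234  0.002] tcp [0.472 0.265 0.14 ]
t105 dp [ 7.   0.  -4.1] tw [ 0.    -0.175  0.   ] tcp [0.466 0.271 0.14 ]
t115 dp [ 6.8 -0.  -5.2] tw [ 0.    -0.175  0.   ] tcp [0.46  0.277 0.14 ]
t125 dp [ 5.5 -0.  -6.7] tw [-0.    -0.175  0.   ] tcp [0.454 0.283 0.14 ]
```

View pics/p1.png

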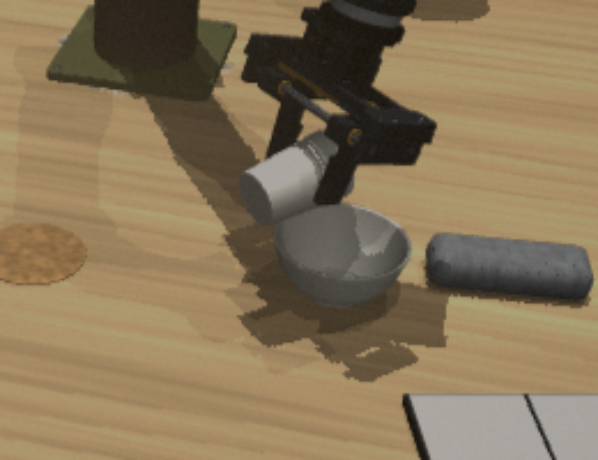

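The cup is on its side with its mouth just inside the bowl's rim (340,190), and nothing has spilled. Pouring slowly now.

Request:
step_arm(motion=[{"dp":[4,0,8],"twist":[0,-0.05,0],"hand":-0.2},{"dp":[8,0,14],"twist":[0,-0.1,0],"hand":-0.2},{"dp":[12,-0.7,18.6],"twist":[0,-0.15,0],"hand":-0.2},{"dp":[12,-0.7,18.6],"twist":[0,-0.2,0],"hand":-0.2},{"dp":[12,-0.7,18.6],"twist":[0,-0.234,0],"hand":-0.2}])

```text
clock: 24.98
tool_pos: [0.4745, 0.2621, 0.141]
eef_rot: [0.372, 0.891, -0.1, 0.241]
contact_force: [0.3, 0.1, -2.3]
opening: 0.682
finger_force: 29.7
```

Request:
step_arm(motion=[{"dp":[1.5,0,-1],"twist":[0,-0.035,0],"hand":-0.2},{"dp":[3,0,-2],"twist":[0,-0.07,0],"hand":-0.2},{"dp":[4.5,0,-3],"twist":[0,-0.105,0],"hand":-0.2},{"dp":[6,0,-3.6],"twist":[0,-0.14,0],"hand":-0.2},{"dp":[7,0,-4],"twist":[0,-0.175,0],"hand":-0.2}])

```text
clock: 25.6
tool_pos: [0.4672, 0.2704, 0.1416]
eef_rot: [0.36, 0.867, -0.13, 0.319]
contact_force: [-0.9, 0.6, -2.7]
opening: 0.679
finger_force: 29.6
```

Request:
step_arm(motion=[{"dp":[1.5,0,-1],"twist":[0,-0.035,0],"hand":-0.2},{"dp":[3,0,-2],"twist":[0,-0.07,0],"hand":-0.2},{"dp":[4.5,0,-3],"twist":[0,-0.105,0],"hand":-0.2},{"dp":[6,0,-4.4],"twist":[0,-0.14,0],"hand":-0.2},{"dp":[6.8,0,-5.2],"twist":[0,-0.175,0],"hand":-0.2}])

```text
clock: 26.22
tool_pos: [0.4613, 0.2763, 0.1413]
eef_rot: [0.347, 0.836, -0.161, 0.394]
contact_force: [0.3, -0.2, -2.3]
opening: 0.685
finger_force: 29.6
```

Request:
step_arm(motion=[{"dp":[1.5,0,-1.5],"twist":[0,-0.035,0],"hand":-0.2},{"dp":[3,0,-3],"twist":[0,-0.07,0],"hand":-0.2},{"dp":[4,0,-4.5],"twist":[0,-0.105,0],"hand":-0.2},{"dp":[5,0,-6],"twist":[0,-0.14,0],"hand":-0.2},{"dp":[5.5,0,-6.7],"twist":[0,-0.175,0],"hand":-0.2}])

```text
clock: 26.85
tool_pos: [0.4552, 0.2824, 0.1413]
eef_rot: [0.332, 0.798, -0.191, 0.465]
contact_force: [-0.2, 0.2, -2.1]
opening: 0.682
finger_force: 29.6
```

Request:
step_arm(motion=[{"dp":[0,0,0],"twist":[0,0,0],"hand":-0.2},{"dp":[0,0,0],"twist":[0,0,0],"hand":-0.2},{"dp":[0,0,0],"twist":[0,0,0],"hand":-0.2}])

```text
clock: 27.22
tool_pos: [0.4555, 0.2819, 0.1416]
eef_rot: [0.332, 0.798, -0.191, 0.464]
contact_force: [0.0, -0.4, -1.2]
opening: 0.68
finger_force: 29.6
```

```bash
python3 - <<'E'
from pour import *
s,_=st();d=snap("scene");cv2.imwrite("pics/p2.png",cv2.cvtColor(cv2.resize(d["pixels"][150:350,300:560],None,fx=2.3,fy=2.3),cv2.COLOR_RGB2BGR))
from meas import strays
for c in("top","scene"):
    d=snap(c);print([a for a in strays(d,cloud(d)) if a[1]<250])
E
```

```text
27.23 pos [0.4555 0.2819 0.1416] R [[-0.348, 0.708, 0.615], [0.353, 0.706, -0.613], [-0.868, 0.004, -0.496]] F [ 0.  -0.4 -1.2] op 0.68 ff 29.620443324020016 q [-1.16  1.04  0.04  1.95  1.13  1.08 -1.4 ]
[([0.6891, 0.4094], 42, [172.8, 180.3]), ([0.5878, 0.4075], 100, [171.0, 217.2]), ([0.6233, -0.1471], 41, [380.0, 209.6]), ([0.4909, 0.2453], 25, [230.3, 254.9]), ([0.4575, 0.3427], 13, [192.5, 266.5]), ([0.4252, 0.2679], 148, [220.4, 279.6]), ([0.4303, 0.3381], 63, [193.6, 276.9]), ([0.4343, 0.3167], 18, [201.9, 275.6]), ([0.3718, 0.2731], 49, [217.3, 300.0]), ([0.3337, 0.4003], 212, [167.2, 313.6])]
[([0.6067, -0.1535], 43, [231.1, 279.3])]
```

View pics/p2.png

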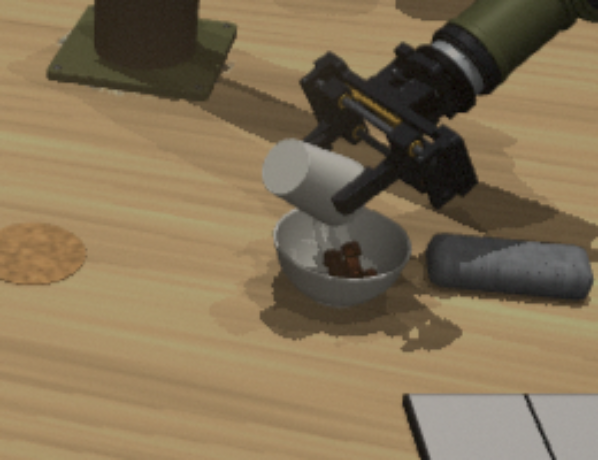

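Caps lie in the bowl at (350,260) and the wrist force fell to the empty cup's weight. Returning the cup along the same path.

```bash
python3 - <<'E'
from pour import *
s,_=st();Mc=R.from_quat(s["eef_rot"])
B=[("t85",(gpos(D(85),.13),tilt(D(85))*A)),W[3],W[2],W[1],("mid",((P1+G+[0,0,.13])/2,tool((ps+al)/2,th))),W[0],("down",(G+[0,0,.003],M))]
chain(B,s["tool_pos"],Mc)
E
```

```text
27.38 pos [0.4554 0.282  0.1415] R [[-0.348, 0.708, 0.615], [0.353, 0.707, -0.613], [-0.868, 0.004, -0.496]] F [ 0.2 -0.9 -1.7] op 0.684 ff 29.62030442104151 q [-1.16  1.04  0.04  1.95  1.13  1.08 -1.4 ]
t85 dp [-40.7  -0.2  12.6] tw [ 0.002  0.703 -0.003] tcp [0.477 0.26  0.171]
t60 dp [-11.5  -0.   10.6] tw [-0.     0.436 -0.   ] tcp [0.487 0.25  0.165]
t30 dp [ -5.3   0.  -25. ] tw [-0.     0.524 -0.   ] tcp [0.493 0.244 0.189]
trans dp [ 1.9  0.  -5.5] tw [-0.     0.524  0.   ] tcp [0.494 0.243 0.195]
mid dp [-37.7 -96.8 -75. ] tw [-0.356  0.     0.166] tcp [0.485 0.115 0.192]
lift dp [ -50.1  -57.3 -101.4] tw [-0.356 -0.     0.166] tcp [ 0.475 -0.011  0.19 ]
down dp [-115.1    0.    53.7] tw [0. 0. 0.] tcp [ 0.475 -0.011  0.063]
```

Request:
step_arm(motion=[{"dp":[-20,0,6],"twist":[0,0.1,0],"hand":-0.2},{"dp":[-40.7,0,12.6],"twist":[0,0.25,0],"hand":-0.2},{"dp":[-40.7,0,12.6],"twist":[0,0.42,0],"hand":-0.2},{"dp":[-40.7,0,12.6],"twist":[0,0.59,0],"hand":-0.2},{"dp":[-40.7,0,12.6],"twist":[0,0.703,0],"hand":-0.2}])

```text
clock: 28.0
tool_pos: [0.4781, 0.2584, 0.1717]
eef_rot: [0.379, 0.909, -0.064, 0.16]
contact_force: [-0.6, -0.9, -2.1]
opening: 0.681
finger_force: 29.7
```

Request:
step_arm(motion=[{"dp":[-4,0,3],"twist":[0,0.15,0],"hand":-0.2},{"dp":[-8,0,7],"twist":[0,0.3,0],"hand":-0.2},{"dp":[-11.5,0,10.6],"twist":[0,0.436,0],"hand":-0.2}])

```text
clock: 28.38
tool_pos: [0.4878, 0.2483, 0.1648]
eef_rot: [0.383, 0.923, 0.018, -0.041]
contact_force: [-0.1, -0.2, -2.3]
opening: 0.683
finger_force: 29.7
```

Request:
step_arm(motion=[{"dp":[-2,0,-8],"twist":[0,0.17,0],"hand":-0.2},{"dp":[-4,0,-16],"twist":[0,0.35,0],"hand":-0.2},{"dp":[-5.3,0,-25],"twist":[0,0.524,0],"hand":-0.2}])

```text
clock: 28.75
tool_pos: [0.4932, 0.2425, 0.1891]
eef_rot: [0.365, 0.88, 0.117, -0.279]
contact_force: [-0.2, 1.6, -2.6]
opening: 0.684
finger_force: 29.7
```

Request:
step_arm(motion=[{"dp":[1,0,-2],"twist":[0,0.17,0],"hand":-0.2},{"dp":[1.9,0,-5.5],"twist":[0,0.35,0],"hand":-0.2},{"dp":[1.9,0,-5.5],"twist":[0,0.524,0],"hand":-0.2}])

```text
clock: 29.12
tool_pos: [0.4946, 0.2416, 0.1936]
eef_rot: [0.323, 0.778, 0.208, -0.497]
contact_force: [-0.2, 0.8, -1.3]
opening: 0.678
finger_force: 29.7
```

Request:
step_arm(motion=[{"dp":[-12,-32,-25],"twist":[-0.12,0,0.055],"hand":-0.2},{"dp":[-25,-64,-50],"twist":[-0.24,0,0.11],"hand":-0.2},{"dp":[-37.7,-96.8,-75],"twist":[-0.356,0,0.166],"hand":-0.2},{"dp":[-37.7,-96.8,-75],"twist":[-0.356,0,0.166],"hand":-0.2}])

```text
clock: 29.62
tool_pos: [0.4839, 0.1096, 0.1887]
eef_rot: [0.472, 0.699, 0.299, -0.445]
contact_force: [0.2, 0.4, -1.1]
opening: 0.681
finger_force: 29.7
```

Request:
step_arm(motion=[{"dp":[-17,-19,-34],"twist":[-0.12,0,0.055],"hand":-0.2},{"dp":[-34,-38,-68],"twist":[-0.24,0,0.11],"hand":-0.2},{"dp":[-50,-57.3,-101.4],"twist":[-0.356,0,0.166],"hand":-0.2},{"dp":[-50,-57.3,-101.4],"twist":[-0.356,0,0.166],"hand":-0.2},{"dp":[-50,-57.3,-101.4],"twist":[-0.356,0,0.166],"hand":-0.2}])

```text
clock: 30.25
tool_pos: [0.475, -0.0099, 0.189]
eef_rot: [0.595, 0.597, 0.381, -0.38]
contact_force: [-0.1, -0.5, -1.1]
opening: 0.679
finger_force: 29.7
```

```bash
python3 - <<'E'
from pour import *
s,_=st();Mc=R.from_quat(s["eef_rot"])
chain([("down",(G+[0,0,.0],M))],s["tool_pos"],Mc)
d=snap("wrist","w5.png");t=snap("top");im=t["pixels"][220:320,150:350]
o=np.vstack([cv2.resize(d["pixels"],(480,360)),cv2.resize(im,(480,240))]);cv2.imwrite("pics/w5c.png",cv2.cvtColor(o,cv2.COLOR_RGB2BGR))
E
```

```text
30.25 pos [ 0.475  -0.0099  0.189 ] R [[-0.003, 1.0, -0.001], [0.42, 0.002, 0.907], [0.907, 0.002, -0.42]] F [-0.1 -0.5 -1.1] op 0.679 ff 29.701011623619706 q [ 1.03  1.27 -1.1   1.88 -0.09  0.75  0.33]
down dp [-117.8   -0.3   53.4] tw [-0.001 -0.003  0.003] tcp [ 0.475 -0.011  0.06 ]
```

View pics/w5c.png

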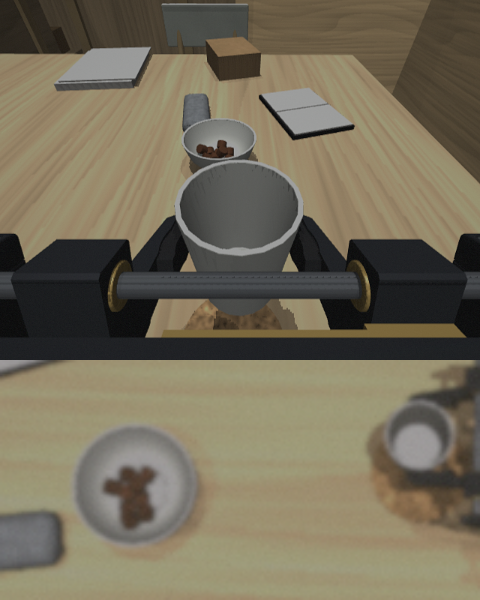

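The cup (240,210) is empty, all caps are in the bowl, and none lie on the desk. Setting the cup down.

Request:
step_arm(motion=[{"dp":[-50,0,23],"twist":[0,0,0.003],"hand":-0.2},{"dp":[-80,0,36],"twist":[0,0,0.003],"hand":-0.2},{"dp":[-100,0,45],"twist":[0,0,0.003],"hand":-0.2},{"dp":[-112,0,51],"twist":[0,0,0.003],"hand":-0.2},{"dp":[-117,0,53],"twist":[0,0,0.003],"hand":-0.2}])

```text
clock: 30.98
tool_pos: [0.4754, -0.0113, 0.0604]
eef_rot: [0.596, 0.595, 0.381, -0.381]
contact_force: [0.3, 0.7, -1.3]
opening: 0.679
finger_force: 29.7
```

Request:
step_arm(motion=[{"dp":[0,0,0],"twist":[0,0,0],"hand":-0.2},{"dp":[0,0,0],"twist":[0,0,0],"hand":-0.2}])

```text
clock: 31.22
tool_pos: [0.4754, -0.0118, 0.0612]
eef_rot: [0.596, 0.595, 0.381, -0.38]
contact_force: [-0.9, 0.1, -1.9]
opening: 0.68
finger_force: 29.7
```

Request:
step_arm(motion=[{"dp":[-1.2,0,0.5],"twist":[0,0,0],"hand":-0.2},{"dp":[-2.2,0,1.0],"twist":[0,0,0],"hand":-0.2},{"dp":[-2.2,0,1.0],"twist":[0,0,0],"hand":-0.2}])

```text
clock: 31.6
tool_pos: [0.4753, -0.0116, 0.0586]
eef_rot: [0.596, 0.595, 0.381, -0.381]
contact_force: [-0.0, -0.2, 1.8]
opening: 0.68
finger_force: 29.5
```

Contact (+1.8 N). Release and back out.

Request:
step_arm(motion=[{"dp":[0,0,0],"twist":[0,0,0],"hand":0.5},{"dp":[0,0,0],"twist":[0,0,0],"hand":0.8},{"dp":[0,0,0],"twist":[0,0,0],"hand":1},{"dp":[0,0,0],"twist":[0,0,0],"hand":1},{"dp":[0,0,-20],"twist":[0,0,0],"hand":1}])

```text
clock: 32.22
tool_pos: [0.4742, -0.0288, 0.0664]
eef_rot: [0.596, 0.595, 0.38, -0.382]
contact_force: [-0.3, -0.6, -0.9]
opening: 0.998
finger_force: 0.0
```

Request:
step_arm(motion=[{"dp":[0,0,-40],"twist":[0,0,0],"hand":1},{"dp":[0,0,-90],"twist":[0,0,0],"hand":1},{"dp":[70,0,-120],"twist":[0,0,0],"hand":1},{"dp":[130,0,-150],"twist":[0,0,0],"hand":1},{"dp":[130,0,-150],"twist":[0,0,0],"hand":0}])

```text
clock: 32.85
tool_pos: [0.4758, -0.111, 0.2511]
eef_rot: [0.596, 0.597, 0.382, -0.379]
contact_force: [0.1, -0.4, 0.3]
opening: 0.91
finger_force: 0.0
```

```bash
python3 - <<'E'
from meas import *
cup("top");d,W=cup("scene");m=(W[...,2]>.135)&(abs(W[...,0]-.627)<.03)&(abs(W[...,1]+.177)<.03);print("styl top",W[m].mean(0),W[m].max(0),W[m].min(0))
plan([.627,-.177,.25],down(np.pi/2))
# pad boxes
for c in("top","scene"):
    d=snap(c);W=cloud(d)
    m=((abs(W[...,2]-.02)<.006)&(abs(W[...,0]-.455)<.07)&(abs(W[...,1]+.25)<.1))
    gray=cv2.cvtColor(d["pixels"],cv2.COLOR_RGB2GRAY);ys,xs=np.where(m);y0,y1,x0,x1=ys.min()-4,ys.max()+4,xs.min()-4,xs.max()+4
    print(c,y0,y1,x0,x1);cv2.imwrite(f"pics/pad_{c}.png",cv2.resize(cv2.cvtColor(d["pixels"][y0:y1,x0:x1],cv2.COLOR_RGB2BGR),None,fx=7,fy=7,interpolation=cv2.INTER_CUBIC))
E
```

```text
top cup 117 [ 4.749e-01 -2.000e-04] ((0.4743282198905945, -0.00036254897713661194), (0.06406374275684357, 0.062408845871686935))
[([0.7099, 0.4158], 20, [170.9, 172.8]), ([0.6003, 0.4061], 114, [171.8, 212.6]), ([0.6238, -0.1473], 42, [380.1, 209.4]), ([0.5847, -0.1297], 18, [373.4, 223.6])]
scene cup 239 [ 0.4746 -0.0013] ((0.47512826323509216, -0.0009553544223308563), (0.0699472725391388, 0.06393570452928543))
[([0.6117, -0.1527], 58, [230.5, 280.7])]
styl top [ 0.63112288 -0.17600111  0.14330034] [ 0.63695224 -0.16966091  0.14960911] [ 0.62126245 -0.18375698  0.13518821]
32.95 pos [ 0.4755 -0.1115  0.2487] q [ 1.15  1.18 -1.1   1.7  -0.12  1.06  0.34] -> dp [-26.7 151.6 -59.6] twist [ 0.003 -1.135 -0.   ]
top 246 302 383 457
scene 214 257 179 259
```

Request:
step_arm(motion=[{"dp":[0,0,0],"twist":[0,-0.18,0],"hand":0},{"dp":[0,0,0],"twist":[0,-0.36,0],"hand":-0.3},{"dp":[0,0,0],"twist":[0,-0.54,0],"hand":-0.3},{"dp":[0,0,0],"twist":[0,-0.72,0],"hand":-0.3},{"dp":[0,50,0],"twist":[0,-0.9,0],"hand":-0.3}])

```text
clock: 33.67
tool_pos: [0.5214, -0.1142, 0.2449]
eef_rot: [0.704, 0.701, 0.078, -0.084]
contact_force: [1.0, -0.8, -1.0]
opening: 0.352
finger_force: 0.0
```

Request:
step_arm(motion=[{"dp":[0,25,0],"twist":[0,-0.17,0],"hand":-0.3},{"dp":[-20,50,0],"twist":[0,-0.235,0],"hand":-0.3},{"dp":[-40,80,0],"twist":[0,-0.235,0],"hand":-0.3},{"dp":[-60,100,0],"twist":[0,-0.235,0],"hand":-0.3},{"dp":[-60,100,0],"twist":[0,-0.235,0],"hand":-0.3}])

```text
clock: 34.3
tool_pos: [0.6245, -0.1721, 0.2297]
eef_rot: [0.709, 0.705, -0.001, -0.002]
contact_force: [-0.4, 0.7, -0.4]
opening: 0.348
finger_force: 0.0
```

```bash
python3 - <<'E'
from meas import *
plan([.627,-.177,.24],down(np.pi/2))
E
```

```text
34.3 pos [ 0.6245 -0.1721  0.2297] q [ 0.46  0.79 -0.51  1.51  0.44  0.96 -0.18] -> dp [ -4.8   2.5 -10.3] twist [-0.005 -0.002 -0.005]
```

View pics/pad_top.png

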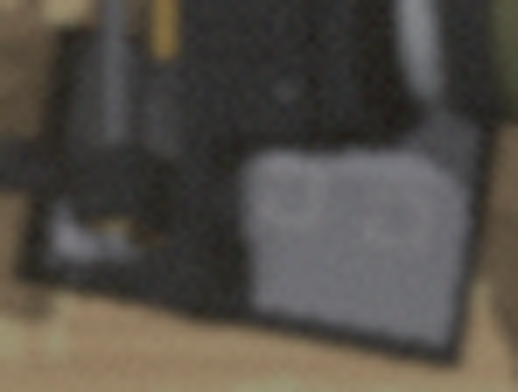

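Request:
step_arm(motion=[{"dp":[-4.5,2.5,0],"twist":[-0.003,0,-0.005],"hand":-0.3},{"dp":[-4.5,2.5,40],"twist":[-0.003,0,-0.005],"hand":-0.3},{"dp":[-4.5,2.5,80],"twist":[-0.003,0,-0.005],"hand":-0.3},{"dp":[-4.5,2.5,111],"twist":[-0.003,0,-0.005],"hand":-0.3},{"dp":[-4.5,2.5,111],"twist":[-0.003,0,-0.005],"hand":-0.3}])

```text
clock: 34.92
tool_pos: [0.6249, -0.1735, 0.1198]
eef_rot: [0.705, 0.709, -0.0, -0.003]
contact_force: [-0.9, 0.3, 0.9]
opening: 0.351
finger_force: 0.0
```

Request:
step_arm(motion=[{"dp":[0,0,0],"twist":[0,0,0],"hand":-1},{"dp":[0,0,0],"twist":[0,0,0],"hand":-1},{"dp":[0,0,0],"twist":[0,0,0],"hand":-1},{"dp":[0,0,0],"twist":[0,0,0],"hand":-1}], force=25)

```text
clock: 35.42
tool_pos: [0.6285, -0.1742, 0.1237]
eef_rot: [0.706, 0.708, 0.002, 0.001]
contact_force: [0.2, -0.4, 6.4]
opening: 0.15
finger_force: 25.0
```

```bash
python3 - <<'E'
from meas import *
st();d,W=cup("scene");m=(W[...,2]>.07)&(W[...,2]<.092)&(abs(W[...,0]-.627)<.02)&(abs(W[...,1]+.177)<.02);P=W[m];print(len(P),P.mean(0),P.min(0),P.max(0))
d=snap("scene");cv2.imwrite("pics/s3.png",cv2.cvtColor(cv2.resize(d["pixels"][180:320,150:290],None,fx=4,fy=4),cv2.COLOR_RGB2BGR))
E
```

```text
35.42 pos [ 0.6285 -0.1742  0.1237] R [[-0.003, 1.0, 0.005], [1.0, 0.003, 0.002], [0.002, 0.005, -1.0]] F [ 0.2 -0.4  6.4] op 0.15 ff 24.995541516691446 q [ 0.44  0.92 -0.45  1.58  0.52  0.76 -0.24]
scene cup 236 [ 0.4761 -0.0009] ((0.474758505821228, 0.0004672035574913025), (0.07053367793560028, 0.06325581669807434))
[([0.5843, -0.1378], 14, [241.6, 274.8]), ([0.6186, -0.1451], 79, [232.4, 283.1]), ([0.6277, -0.1049], 14, [247.7, 288.9]), ([0.7057, -0.1098], 12, [230.8, 310.6]), ([0.706, -0.0891], 16, [240.0, 312.6])]
54 [ 0.63247976 -0.17540193  0.07985378] [ 0.62546264 -0.1846029   0.07002971] [ 0.63893874 -0.1684408   0.09197909]
```

View pics/s3.png

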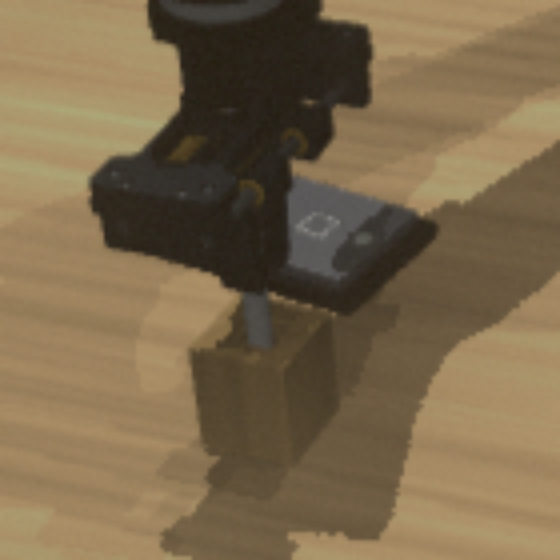

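Request:
step_arm(motion=[{"dp":[0,0,-20],"twist":[0,0,0],"hand":-1},{"dp":[0,0,-50],"twist":[0,0,0],"hand":-1},{"dp":[0,0,-85],"twist":[0,0,0],"hand":-1},{"dp":[0,0,-110],"twist":[0,0,0],"hand":-1},{"dp":[0,0,-110],"twist":[0,0,0],"hand":-1}])

```text
clock: 36.15
tool_pos: [0.6285, -0.1746, 0.235]
eef_rot: [0.706, 0.708, 0.003, 0.002]
contact_force: [0.2, -0.5, -0.2]
opening: 0.148
finger_force: 25.0
```

Request:
step_arm(motion=[{"dp":[0,0,0],"twist":[0,0,0],"hand":-1},{"dp":[0,0,0],"twist":[0,0,0],"hand":-1}])

```text
clock: 36.4
tool_pos: [0.6263, -0.1745, 0.2307]
eef_rot: [0.706, 0.708, 0.001, -0.001]
contact_force: [-0.1, 0.5, -1.1]
opening: 0.15
finger_force: 25.0
```

```bash
cat > sty.py <<'E'
from meas import *
def sty(c):
    s=r.get_state();d=snap(c);W=cloud(d);t=np.array(s["tool_pos"])
    m=(W[...,2]<t[2]-.027)&(W[...,2]>t[2]-.14)&(abs(W[...,0]-t[0])<.035)&(abs(W[...,1]-t[1])<.035)&(W[...,2]>.03)
    m&=~((W[...,2]<.068)&(abs(W[...,0]-.627)<.032)&(abs(W[...,1]+.177)<.032))
    P=W[m]
    if len(P)<10: print(c,len(P));return
    cam=d["T"][:3,3]
    # shift surface to axis: along viewing dir horizontally by ~ radius*pi/4
    v=P.mean(0)-cam;v[2]=0;v/=np.linalg.norm(v)
    print(c,len(P),"tip z",P[:,2].min().round(4),"tcp",t.round(4))
    for k in np.arange(-.14,-.02,.02):
        q=P[(P[:,2]-t[2]>k)&(P[:,2]-t[2]<k+.02)]
        if len(q)>3: print(round(k+.01,3),len(q),((q.mean(0)-t)*1000+v*7*.785).round(1), np.ptp(q,axis=0).round(3))
E
python3 - <<'E'
from sty import *
st();sty("scene");sty("wrist");sty("top")
d=snap("scene");cv2.imwrite("pics/s4.png",cv2.cvtColor(cv2.resize(d["pixels"][150:310,150:310],None,fx=3.6,fy=3.6),cv2.COLOR_RGB2BGR))
E
```

```text
36.4 pos [ 0.6263 -0.1745  0.2307] R [[-0.003, 1.0, -0.0], [1.0, 0.003, 0.002], [0.002, -0.0, -1.0]] F [-0.1  0.5 -1.1] op 0.15 ff 24.997038999572396 q [ 0.47  0.79 -0.51  1.5   0.44  0.96 -0.17]
scene 231 tip z 0.1148 tcp [ 0.6263 -0.1745  0.2307]
-0.11 28 [  -2.1   -4.6 -106.4] [0.012 0.013 0.016]
-0.09 54 [ -1.   -3.7 -89.6] [0.013 0.015 0.019]
-0.07 55 [ -1.1  -4.  -70.4] [0.012 0.017 0.02 ]
-0.05 64 [ -1.5  -4.  -49.7] [0.013 0.016 0.019]
-0.03 30 [ -1.   -4.2 -33.5] [0.014 0.013 0.013]
wrist 1157 tip z 0.1158 tcp [ 0.6265 -0.1744  0.2308]
-0.11 32 [ 1.000e-01 -6.000e-01 -1.029e+02] [0.013 0.006 0.015]
-0.09 206 [ -0.   -0.4 -89.5] [0.014 0.007 0.02 ]
-0.07 268 [  0.   -0.4 -69.5] [0.014 0.007 0.02 ]
-0.05 356 [  0.1  -0.4 -49.4] [0.014 0.007 0.02 ]
-0.03 295 [  0.1  -0.5 -33.3] [0.014 0.006 0.013]
top 2
```

View pics/s4.png

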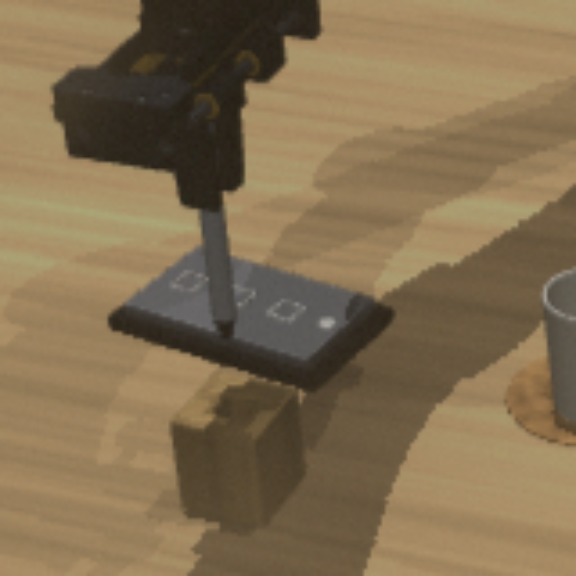

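The stylus hangs vertical in the fingers. The pad shows the boxes at (287,310), (238,296) and (188,279), with the dot at (327,322). Next I look at the pad with the wrist camera.

Request:
step_arm(motion=[{"dp":[-40,-37,-20],"twist":[0,0,0],"hand":-1},{"dp":[-80,-74,-20],"twist":[0,0,0],"hand":-1},{"dp":[-120,-111,-20],"twist":[0,0,0],"hand":-1},{"dp":[-160,-148,-20],"twist":[0,0,0],"hand":-1},{"dp":[-185,-171,-20],"twist":[0,0,0],"hand":-1}])

```text
clock: 37.22
tool_pos: [0.4541, -0.3627, 0.2509]
eef_rot: [0.707, 0.707, 0.001, -0.0]
contact_force: [0.3, 0.0, -0.4]
opening: 0.148
finger_force: 25.0
```

Request:
step_arm(motion=[{"dp":[0,0,0],"twist":[0,0,0],"hand":-1},{"dp":[0,0,0],"twist":[0,0,0],"hand":-1}])

```text
clock: 37.48
tool_pos: [0.4577, -0.359, 0.2514]
eef_rot: [0.706, 0.709, 0.002, 0.0]
contact_force: [0.2, 0.4, -0.4]
opening: 0.15
finger_force: 25.0
```

```bash
cat > padm.py <<'E'
from meas import *
def pad(c,save=None):
    d=snap(c,save);W=cloud(d);g=cv2.cvtColor(d["pixels"],cv2.COLOR_RGB2GRAY)
    m=(abs(W[...,2]-.02)<.006)&(abs(W[...,0]-.455)<.075)&(abs(W[...,1]+.25)<.11)
    P=W[m][:,:2].astype(np.float32);print(c,"rect",cv2.minAreaRect(P))
    mm=cv2.erode(m.astype(np.uint8),np.ones((5,5)))
    b=((g>np.median(g[mm>0])+25)&(mm>0)).astype(np.uint8);b=cv2.morphologyEx(b,cv2.MORPH_CLOSE,np.ones((3,3)))
    n,l,s,ce=cv2.connectedComponentsWithStats(b);i0=[i for i in range(1,n) if s[i,4]>15]
    for i in i0:
        q=W[l==i];print(s[i].tolist(),q.mean(0).round(4),cv2.minAreaRect(q[:,:2].astype(np.float32)))
    for t in("box1","box2","box3"): print(t,find(d,c,t,3))
    return d
E
python3 - <<'E'
from padm import *
pad("wrist","w6.png");pad("top")
st()
E
```

```text
wrist rect ((0.45559391379356384, -0.24982260167598724), (0.1502198725938797, 0.08628138154745102), 79.92286682128906)
[322, 17, 13, 14, 93] [ 0.4663 -0.1878  0.0203] ((0.466071754693985, -0.1873825043439865), (0.010322914458811283, 0.01040367130190134), 74.598388671875)
[310, 51, 24, 27, 155] [ 0.4609 -0.2202  0.0204] ((0.46094685792922974, -0.21989470720291138), (0.020245220512151718, 0.019653547555208206), 80.4773941040039)
box1 [(0.87, [0.4517, -0.2472, 0.0177])]
box2 [(0.87, [0.4517, -0.2472, 0.0177])]
box3 [(0.87, [0.4517, -0.2472, 0.0177])]
top rect ((0.453916996717453, -0.25216609239578247), (0.16784657537937164, 0.0983029380440712), 79.9144058227539)
box1 [(0.63, [0.4561, -0.2537, 0.0191])]
box2 [(0.63, [0.4561, -0.2537, 0.0191])]
box3 [(0.63, [0.4561, -0.2537, 0.0191])]
37.88 pos [ 0.4571 -0.3596  0.2513] R [[-0.004, 1.0, 0.002], [1.0, 0.004, 0.002], [0.002, 0.002, -1.0]] F [-0.   0.5 -0.3] op 0.153 ff 24.99679885804653 q [ 0.91  0.69 -0.56  1.7   0.45  0.88  0.17]
```

View pics/w6.png

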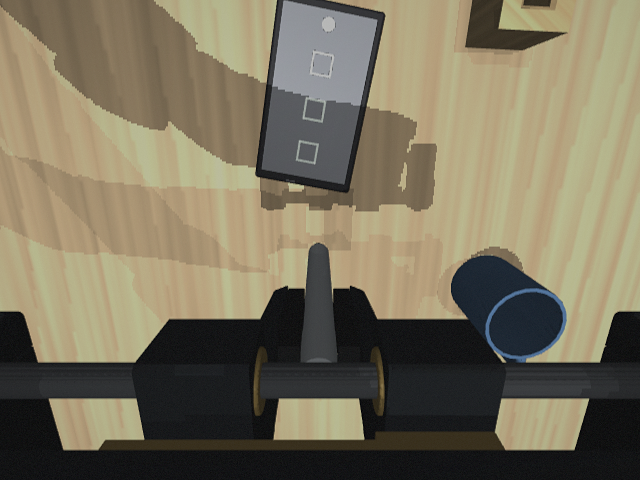

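The wrist view shows the dot at (328,24), box1 at (321,64), box2 at (314,109), box3 at (307,152) and the nib tip near (318,247).

```bash
python3 - <<'E'
from padm import *
d=snap("wrist");s=r.get_state();W=cloud(d);t=np.array(s["tool_pos"]);c=d["T"][:3,3]
for n,(u,v) in dict(b1=(321.5,64),b2=(314,109.5),b3=(307,152.5)).items():
    k=d["T"][:3,:3]@np.array([(u-d["cx"])/d["fx"],(v-d["cy"])/d["fy"],1]);print(n,(c+k*(.02-c[2])/k[2]).round(4))
m=(W[...,2]<t[2]-.09)&(W[...,2]>t[2]-.13)&(abs(W[...,0]-t[0])<.03)&(abs(W[...,1]-t[1])<.03);q=W[m]
for a in np.arange(-.125,-.09,.005):
    z=q[(q[:,2]-t[2]>a)&(q[:,2]-t[2]<=a+.005)]
    if len(z):print(round(a,3),len(z),((z.mean(0)-t)*1000).round(1),(np.ptp(z,axis=0)*1000).round(1))
E
```

```text
b1 [ 0.4601 -0.2206  0.02  ]
b2 [ 0.4532 -0.2601  0.02  ]
b3 [ 0.4463 -0.3001  0.02  ]
-0.115 3 [   0.3    3.9 -112.4] [1.4 0.9 2.9]
-0.11 1 [   3.1    4.1 -109.4] [0. 0. 0.]
-0.105 30 [   0.3    5.2 -101.6] [13.1  5.2  3.6]
-0.1 44 [  0.2   5.2 -97.2] [13.5  5.9  4.7]
-0.095 49 [  0.8   5.3 -92.4] [13.3  5.6  4.7]
```

Request:
step_arm(motion=[{"dp":[50,1,0],"twist":[0,0,0],"hand":-1},{"dp":[100,2,0],"twist":[0,0,0],"hand":-1},{"dp":[140,3,20],"twist":[0,0,0],"hand":-1},{"dp":[140,3,60],"twist":[0,0,0],"hand":-1},{"dp":[140,3,100],"twist":[0,0,0],"hand":-1}])

```text
clock: 38.55
tool_pos: [0.4602, -0.2194, 0.1511]
eef_rot: [0.706, 0.709, 0.002, 0.001]
contact_force: [-0.1, -0.7, 0.5]
opening: 0.152
finger_force: 25.0
```

Request:
step_arm(motion=[{"dp":[0,0,0],"twist":[0,0,0],"hand":-1},{"dp":[0,0,0],"twist":[0,0,0],"hand":-1}])

```text
clock: 38.8
tool_pos: [0.4603, -0.22, 0.1526]
eef_rot: [0.706, 0.708, 0.002, 0.001]
contact_force: [-0.6, -0.3, -0.3]
opening: 0.154
finger_force: 25.0
```

```bash
python3 - <<'E'
from h import *
st();plan([.4603,-.2195,.142],down(np.pi/2))
E
```

```text
38.8 pos [ 0.4603 -0.22    0.1526] R [[-0.003, 1.0, 0.004], [1.0, 0.003, 0.002], [0.002, 0.004, -1.0]] F [-0.6 -0.3 -0.3] op 0.154 ff 24.996846998110414 q [ 0.62  0.74 -0.42  2.    0.59  0.52 -0.23]
38.8 pos [ 0.4603 -0.22    0.1526] q [ 0.62  0.74 -0.42  2.    0.59  0.52 -0.23] -> dp [ 0.5 -0.  10.6] twist [ 0.004 -0.002  0.003]
```

Request:
step_arm(motion=[{"dp":[0,0,5],"twist":[0,0,0],"hand":-1},{"dp":[0,0,10],"twist":[0,0,0],"hand":-1},{"dp":[0,0,13],"twist":[0,0,0],"hand":-1},{"dp":[0,0,14],"twist":[0,0,0],"hand":-1},{"dp":[0,0,14],"twist":[0,0,0],"hand":-1}])

```text
clock: 39.42
tool_pos: [0.4595, -0.2198, 0.1376]
eef_rot: [0.706, 0.708, 0.002, -0.0]
contact_force: [-0.6, 0.1, -0.8]
opening: 0.148
finger_force: 25.0
```

Request:
step_arm(motion=[{"dp":[0,0,1],"twist":[0,0,0],"hand":-1},{"dp":[0,0,1],"twist":[0,0,0],"hand":-1}])

```text
clock: 39.67
tool_pos: [0.4597, -0.2198, 0.1368]
eef_rot: [0.706, 0.708, 0.002, 0.0]
contact_force: [0.3, 0.4, 2.4]
opening: 0.149
finger_force: 25.0
```

Request:
step_arm(motion=[{"dp":[0,0,1],"twist":[0,0,0],"hand":-1},{"dp":[0,0,1],"twist":[0,0,0],"hand":-1}])

```text
clock: 39.92
tool_pos: [0.4597, -0.2199, 0.1358]
eef_rot: [0.706, 0.708, 0.002, 0.0]
contact_force: [-0.2, -0.2, 3.1]
opening: 0.149
finger_force: 25.0
```

Request:
step_arm(motion=[{"dp":[0,0,1],"twist":[0,0,0],"hand":-1},{"dp":[0,0,1],"twist":[0,0,0],"hand":-1}])

```text
clock: 40.17
tool_pos: [0.4597, -0.2198, 0.1347]
eef_rot: [0.706, 0.708, 0.002, 0.0]
contact_force: [-0.5, -0.1, 3.9]
opening: 0.149
finger_force: 25.0
```

Request:
step_arm(motion=[{"dp":[0,0,1],"twist":[0,0,0],"hand":-1},{"dp":[0,0,1],"twist":[0,0,0],"hand":-1}])

```text
clock: 40.42
tool_pos: [0.4597, -0.2199, 0.1338]
eef_rot: [0.706, 0.708, 0.002, 0.0]
contact_force: [-0.7, -0.8, 6.1]
opening: 0.148
finger_force: 25.0
```

Request:
step_arm(motion=[{"dp":[0,0,0.8],"twist":[0,0,0],"hand":-1},{"dp":[0,0,0.8],"twist":[0,0,0],"hand":-1},{"dp":[0,0,0.8],"twist":[0,0,0],"hand":-1}])

```text
clock: 40.8
tool_pos: [0.4597, -0.2199, 0.1331]
eef_rot: [0.706, 0.708, 0.002, 0.0]
contact_force: [-0.0, -0.4, 7.3]
opening: 0.148
finger_force: 25.0
```

Request:
step_arm(motion=[{"dp":[0,0,-10],"twist":[0,0,0],"hand":-1},{"dp":[0,0,-25],"twist":[0,0,0],"hand":-1},{"dp":[-20,-3.5,-25],"twist":[0,0,0],"hand":-1},{"dp":[-39.5,-7,-25],"twist":[0,0,0],"hand":-1},{"dp":[-39.5,-7,-25],"twist":[0,0,0],"hand":-1}])

```text
clock: 41.42
tool_pos: [0.4519, -0.261, 0.1581]
eef_rot: [0.707, 0.707, 0.001, 0.0]
contact_force: [0.2, 0.1, -0.2]
opening: 0.152
finger_force: 25.0
```

Request:
step_arm(motion=[{"dp":[0,0,0],"twist":[0,0,0],"hand":-1},{"dp":[0,0,0],"twist":[0,0,0],"hand":-1}])

```text
clock: 41.68
tool_pos: [0.453, -0.2582, 0.1579]
eef_rot: [0.705, 0.709, 0.002, -0.0]
contact_force: [-0.2, 0.3, -0.2]
opening: 0.151
finger_force: 25.0
```

```bash
python3 - <<'E'
from sty import *
st();plan([.4535,-.2592,.1335],down(np.pi/2));sty("wrist")
E
```

```text
41.67 pos [ 0.453  -0.2582  0.1579] R [[-0.005, 1.0, 0.002], [1.0, 0.005, 0.003], [0.003, 0.002, -1.0]] F [-0.2  0.3 -0.2] op 0.151 ff 24.99732772819698 q [ 0.71  0.74 -0.45  1.96  0.58  0.56 -0.14]
41.67 pos [ 0.453  -0.2582  0.1579] q [ 0.71  0.74 -0.45  1.96  0.58  0.56 -0.14] -> dp [-1.   0.5 24.4] twist [ 0.002 -0.003  0.005]
wrist 1158 tip z 0.0432 tcp [ 0.453  -0.2582  0.1579]
-0.11 32 [   0.2   -0.5 -102.9] [0.013 0.005 0.015]
-0.09 207 [  0.3  -0.4 -89.5] [0.014 0.007 0.02 ]
-0.07 263 [  0.3  -0.3 -69.6] [0.014 0.007 0.02 ]
-0.05 356 [  0.2  -0.4 -49.6] [0.014 0.007 0.02 ]
-0.03 300 [  0.1  -0.4 -33.4] [0.014 0.006 0.013]
```

Request:
step_arm(motion=[{"dp":[-1,0.5,10],"twist":[0,0,0],"hand":-1},{"dp":[-1,0.5,18],"twist":[0,0,0],"hand":-1},{"dp":[-1,0.5,20.5],"twist":[0,0,0],"hand":-1},{"dp":[-1,0.5,21.5],"twist":[0,0,0],"hand":-1},{"dp":[-1,0.5,22.5],"twist":[0,0,0],"hand":-1}])

```text
clock: 42.35
tool_pos: [0.4528, -0.2602, 0.1353]
eef_rot: [0.706, 0.708, 0.001, -0.0]
contact_force: [-1.3, 0.3, 3.4]
opening: 0.153
finger_force: 25.0
```

Request:
step_arm(motion=[{"dp":[0,0,0.5],"twist":[0,0,0],"hand":-1},{"dp":[0,0,1],"twist":[0,0,0],"hand":-1},{"dp":[0,0,1],"twist":[0,0,0],"hand":-1}])

```text
clock: 42.72
tool_pos: [0.453, -0.2603, 0.1344]
eef_rot: [0.706, 0.708, 0.001, -0.0]
contact_force: [-1.1, 0.6, 5.3]
opening: 0.153
finger_force: 25.0
```

Request:
step_arm(motion=[{"dp":[0,0,0.7],"twist":[0,0,0],"hand":-1},{"dp":[0,0,1.3],"twist":[0,0,0],"hand":-1},{"dp":[0,0,1.3],"twist":[0,0,0],"hand":-1}])

```text
clock: 43.1
tool_pos: [0.453, -0.2603, 0.1332]
eef_rot: [0.706, 0.708, 0.001, 0.0]
contact_force: [-2.1, 1.1, 6.2]
opening: 0.151
finger_force: 25.0
```

Request:
step_arm(motion=[{"dp":[0,0,-10],"twist":[0,0,0],"hand":-1},{"dp":[0,0,-25],"twist":[0,0,0],"hand":-1},{"dp":[-20,-3.5,-25],"twist":[0,0,0],"hand":-1},{"dp":[-39.5,-7,-25],"twist":[0,0,0],"hand":-1},{"dp":[-39.5,-7,-25],"twist":[0,0,0],"hand":-1}])

```text
clock: 43.72
tool_pos: [0.446, -0.3018, 0.1584]
eef_rot: [0.707, 0.707, 0.001, 0.001]
contact_force: [0.9, 0.2, -0.1]
opening: 0.146
finger_force: 25.0
```

Request:
step_arm(motion=[{"dp":[0,0,0],"twist":[0,0,0],"hand":-1},{"dp":[0,0,0],"twist":[0,0,0],"hand":-1}])

```text
clock: 43.98
tool_pos: [0.4467, -0.2988, 0.158]
eef_rot: [0.705, 0.709, 0.002, -0.0]
contact_force: [-0.8, -0.2, 0.4]
opening: 0.148
finger_force: 25.0
```

```bash
python3 - <<'E'
from sty import *
st();plan([.4465,-.299,.1331],down(np.pi/2))
E
```

```text
43.98 pos [ 0.4467 -0.2988  0.158 ] R [[-0.005, 1.0, 0.003], [1.0, 0.005, 0.003], [0.003, 0.003, -1.0]] F [-0.8 -0.2  0.4] op 0.148 ff 24.99622813425958 q [ 0.79  0.76 -0.47  1.92  0.58  0.6  -0.06]
43.98 pos [ 0.4467 -0.2988  0.158 ] q [ 0.79  0.76 -0.47  1.92  0.58  0.6  -0.06] -> dp [-0.3 -0.3 24.9] twist [ 0.003 -0.003  0.005]
```

Request:
step_arm(motion=[{"dp":[0,0,10],"twist":[0,0,0],"hand":-1},{"dp":[0,0,18],"twist":[0,0,0],"hand":-1},{"dp":[0,0,20.5],"twist":[0,0,0],"hand":-1},{"dp":[0,0,21.5],"twist":[0,0,0],"hand":-1},{"dp":[0,0,22.5],"twist":[0,0,0],"hand":-1}])

```text
clock: 44.6
tool_pos: [0.4459, -0.2997, 0.1354]
eef_rot: [0.706, 0.708, 0.001, -0.0]
contact_force: [-1.3, 1.0, 4.3]
opening: 0.148
finger_force: 25.0
```

Request:
step_arm(motion=[{"dp":[0,0,0.8],"twist":[0,0,0],"hand":-1},{"dp":[0,0,1.5],"twist":[0,0,0],"hand":-1},{"dp":[0,0,2.3],"twist":[0,0,0],"hand":-1},{"dp":[0,0,2.3],"twist":[0,0,0],"hand":-1}])

```text
clock: 45.1
tool_pos: [0.4461, -0.2998, 0.1333]
eef_rot: [0.706, 0.708, 0.001, -0.0]
contact_force: [-1.9, 0.6, 6.0]
opening: 0.153
finger_force: 25.0
```

Request:
step_arm(motion=[{"dp":[0,0,0.6],"twist":[0,0,0],"hand":-1},{"dp":[0,0,0.6],"twist":[0,0,0],"hand":-1},{"dp":[0,0,-10],"twist":[0,0,0],"hand":-1},{"dp":[0,0,-60],"twist":[0,0,0],"hand":-1},{"dp":[0,0,-105],"twist":[0,0,0],"hand":-1}])

```text
clock: 45.72
tool_pos: [0.4466, -0.3003, 0.2396]
eef_rot: [0.706, 0.708, 0.002, 0.0]
contact_force: [-0.7, 0.1, -0.4]
opening: 0.148
finger_force: 25.0
```

Request:
step_arm(motion=[{"dp":[10,45,0],"twist":[0,0,0],"hand":-1},{"dp":[20,90,0],"twist":[0,0,0],"hand":-1},{"dp":[30,135,0],"twist":[0,0,0],"hand":-1},{"dp":[40,181,0],"twist":[0,0,0],"hand":-1},{"dp":[40,181,0],"twist":[0,0,0],"hand":-1}])

```text
clock: 46.35
tool_pos: [0.6306, -0.2566, 0.2386]
eef_rot: [0.705, 0.71, 0.004, 0.001]
contact_force: [-0.4, -0.5, -0.8]
opening: 0.149
finger_force: 25.0
```

Request:
step_arm(motion=[{"dp":[0,0,0],"twist":[0,0,0],"hand":-1},{"dp":[0,0,0],"twist":[0,0,0],"hand":-1}])

```text
clock: 46.6
tool_pos: [0.6257, -0.2607, 0.2386]
eef_rot: [0.706, 0.708, 0.001, -0.0]
contact_force: [1.0, -0.3, -0.2]
opening: 0.15
finger_force: 25.0
```

```bash
python3 - <<'E'
from sty import *
st();sty("wrist");d=snap("wrist","w7.png");W=cloud(d)
m=(W[...,2]>.055)&(W[...,2]<.075)&(abs(W[...,0]-.627)<.04)&(abs(W[...,1]+.177)<.04)
P=W[m];print(len(P),P.min(0),P.max(0),cv2.minAreaRect(P[:,:2].astype(np.float32)))
# well: pixels inside holder outline lower than 0.055
h=(abs(W[...,0]-.627)<.02)&(abs(W[...,1]+.177)<.02)
ys,xs=np.where(m);mask=np.zeros(m.shape,np.uint8);cv2.fillConvexPoly(mask,cv2.convexHull(np.c_[xs,ys].astype(np.int32)),1)
hole=((mask>0)&~m).astype(np.uint8);hole=cv2.morphologyEx(hole,cv2.MORPH_OPEN,np.ones((3,3)));n,l,s,c=cv2.connectedComponentsWithStats(hole)
for i in range(1,n):
    if s[i,4]<30: continue
    yy,xx=np.where(l==i);k=np.c_[(xx-d["cx"])/d["fx"],(yy-d["cy"])/d["fy"],np.ones(len(xx))]@d["T"][:3,:3].T;o=d["T"][:3,3];q=o+k*((.065-o[2])/k[:,2:])
    print(s[i],c[i],q.mean(0).round(4),q.min(0).round(4),q.max(0).round(4))
print(find(d,"wrist","well"))
E
```

```text
46.6 pos [ 0.6257 -0.2607  0.2386] R [[-0.002, 1.0, 0.001], [1.0, 0.002, 0.001], [0.001, 0.001, -1.0]] F [ 1.  -0.3 -0.2] op 0.15 ff 24.99725385569036 q [ 0.59  0.83 -0.54  1.4   0.45  1.04 -0.03]
wrist 1153 tip z 0.1253 tcp [ 0.6257 -0.2607  0.2386]
-0.11 29 [   0.    -0.6 -103.1] [0.013 0.006 0.013]
-0.09 206 [  0.1  -0.5 -89.9] [0.014 0.007 0.02 ]
-0.07 268 [  0.3  -0.5 -69.7] [0.014 0.006 0.02 ]
-0.05 353 [  0.1  -0.4 -49.6] [0.014 0.007 0.02 ]
-0.03 297 [  0.1  -0.5 -33.4] [0.014 0.006 0.013]
4353 [ 0.59993667 -0.2032139   0.05509988] [ 0.65723597 -0.14553301  0.06737571] ((0.628319501876831, -0.17460280656814575), (0.05618656054139137, 0.05606537312269211), 87.88165283203125)
[309 110  25  27 656] [320.85823171 123.03506098] [ 0.6281 -0.1747  0.065 ] [ 0.6184 -0.1847  0.065 ] [ 0.6381 -0.1647  0.065 ]
[(0.73, [0.6291, -0.1739, 0.0644])]
```

View pics/w7.png

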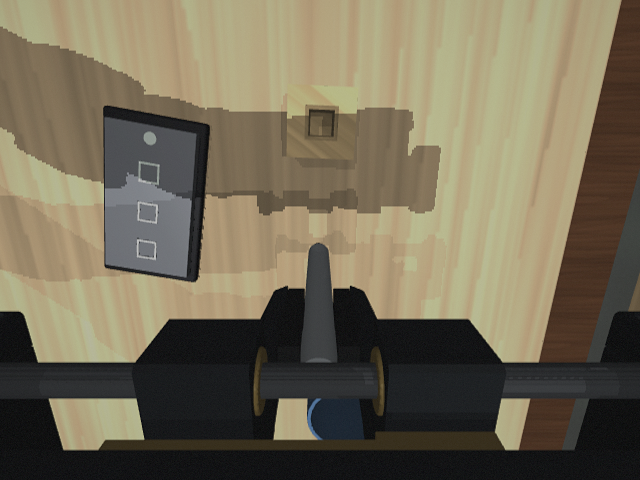

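The well is at (321,123) and the nib at (318,245). The boxes show no visible change.

Request:
step_arm(motion=[{"dp":[40,1,0],"twist":[0,0,0],"hand":-1},{"dp":[75,2,0],"twist":[0,0,0],"hand":-1},{"dp":[86.5,2.3,0],"twist":[0,0,0],"hand":-1},{"dp":[86.5,2.3,20],"twist":[0,0,0],"hand":-1},{"dp":[86.5,2.3,40],"twist":[0,0,0],"hand":-1}])

```text
clock: 47.38
tool_pos: [0.629, -0.1748, 0.1984]
eef_rot: [0.707, 0.708, 0.001, 0.001]
contact_force: [0.3, -0.1, -1.0]
opening: 0.153
finger_force: 25.0
```

Request:
step_arm(motion=[{"dp":[0,0,0],"twist":[0,0,0],"hand":-1},{"dp":[0,0,0],"twist":[0,0,0],"hand":-1},{"dp":[0,0,0],"twist":[0,0,0],"hand":-1}])

```text
clock: 47.75
tool_pos: [0.6296, -0.1733, 0.1997]
eef_rot: [0.706, 0.708, 0.002, 0.001]
contact_force: [-0.6, 0.1, -0.6]
opening: 0.15
finger_force: 25.0
```

```bash
python3 - <<'E'
from sty import *
st();plan([.628,-.1742,.125],down(np.pi/2))
E
```

```text
47.75 pos [ 0.6296 -0.1733  0.1997] R [[-0.003, 1.0, 0.004], [1.0, 0.003, 0.002], [0.002, 0.004, -1.0]] F [-0.6  0.1 -0.6] op 0.15 ff 24.997061770409346 q [ 0.47  0.83 -0.51  1.53  0.48  0.91 -0.2 ]
47.75 pos [ 0.6296 -0.1733  0.1997] q [ 0.47  0.83 -0.51  1.53  0.48  0.91 -0.2 ] -> dp [-1.  -1.9 74.7] twist [ 0.004 -0.002  0.003]
```

Request:
step_arm(motion=[{"dp":[-0.7,-1.5,0],"twist":[0.003,-0.002,0],"hand":-1},{"dp":[-0.7,-1.5,8],"twist":[0.003,-0.002,0],"hand":-1},{"dp":[-0.7,-1.5,16],"twist":[0.003,-0.002,0],"hand":-1},{"dp":[-0.7,-1.5,22],"twist":[0.003,-0.002,0],"hand":-1},{"dp":[-0.7,-1.5,28],"twist":[0.003,-0.002,0],"hand":-1}])

```text
clock: 48.38
tool_pos: [0.6275, -0.1735, 0.17]
eef_rot: [0.706, 0.708, -0.0, -0.001]
contact_force: [-0.8, 0.5, -1.0]
opening: 0.148
finger_force: 25.0
```

Tip is inside the well, no contact. Lowering.

Request:
step_arm(motion=[{"dp":[0,0,12],"twist":[0,0,0],"hand":-1},{"dp":[0,0,24],"twist":[0,0,0],"hand":-1},{"dp":[0,0,36],"twist":[0,0,0],"hand":-1},{"dp":[0,0,43],"twist":[0,0,0],"hand":-1},{"dp":[0,0,45],"twist":[0,0,0],"hand":-1}])

```text
clock: 49.0
tool_pos: [0.6273, -0.1734, 0.125]
eef_rot: [0.706, 0.708, -0.0, -0.001]
contact_force: [-0.0, 0.4, -0.0]
opening: 0.151
finger_force: 25.0
```

Request:
step_arm(motion=[{"dp":[0,0,0],"twist":[0,0,0],"hand":-1},{"dp":[0,0,0],"twist":[0,0,0],"hand":-1}])

```text
clock: 49.25
tool_pos: [0.6279, -0.1736, 0.1261]
eef_rot: [0.706, 0.708, 0.0, 0.0]
contact_force: [0.1, 1.0, -1.3]
opening: 0.15
finger_force: 25.0
```

Lower 1.5 mm, release, retreat up.

Request:
step_arm(motion=[{"dp":[0,0,1],"twist":[0,0,0],"hand":-1},{"dp":[0,0,1.5],"twist":[0,0,0],"hand":-1},{"dp":[0,0,1.5],"twist":[0,0,0],"hand":-0.5},{"dp":[0,0,1.5],"twist":[0,0,0],"hand":-0.2},{"dp":[0,0,1.5],"twist":[0,0,0],"hand":-0.2}])

```text
clock: 49.88
tool_pos: [0.6276, -0.1735, 0.1242]
eef_rot: [0.706, 0.708, -0.0, -0.0]
contact_force: [-0.4, 0.3, 0.6]
opening: 0.395
finger_force: 0.0
```

Request:
step_arm(motion=[{"dp":[0,0,0],"twist":[0,0,0],"hand":-0.2},{"dp":[0,0,-40],"twist":[0,0,0],"hand":-0.2},{"dp":[0,0,-90],"twist":[0,0,0],"hand":-0.2},{"dp":[0,0,-120],"twist":[0,0,0],"hand":-0.2},{"dp":[-60,-20,-120],"twist":[0,0,0],"hand":-0.2}])

```text
clock: 50.5
tool_pos: [0.6124, -0.2264, 0.2483]
eef_rot: [0.702, 0.712, 0.004, 0.002]
contact_force: [0.6, -0.0, -0.6]
opening: 0.399
finger_force: 0.0
```

Request:
step_arm(motion=[{"dp":[-60,0,0],"twist":[0,0,0],"hand":-0.2},{"dp":[-120,0,0],"twist":[0,0,0],"hand":-0.2},{"dp":[-180,0,0],"twist":[0,0,0],"hand":-0.2},{"dp":[-180,0,0],"twist":[0,0,0],"hand":-0.2}])

```text
clock: 51.0
tool_pos: [0.6058, -0.4206, 0.243]
eef_rot: [0.71, 0.705, -0.002, 0.001]
contact_force: [0.3, 0.6, -0.9]
opening: 0.4
finger_force: 0.0
```

```bash
python3 - <<'E'
from meas import *
cup("top");d,W=cup("scene");st()
m=(W[...,2]>.08)&(abs(W[...,0]-.627)<.03)&(abs(W[...,1]+.177)<.03);P=W[m];print("sty",len(P),P[:,2].max(),P[P[:,2]<.1].mean(0),P[P[:,2]>.125].mean(0))
cv2.imwrite("pics/end.png",cv2.cvtColor(d["pixels"],cv2.COLOR_RGB2BGR))
E
```

```text
top cup 118 [ 0.4749 -0.0005] ((0.4742816090583801, -0.00018434226512908936), (0.0636996328830719, 0.06344303488731384))
[([0.6243, -0.1475], 37, [380.2, 209.2])]
scene cup 237 [ 4.741e-01 -1.000e-04] ((0.4744497239589691, -0.0008774995803833008), (0.07303405553102493, 0.06137467548251152))
[([0.612, -0.1512], 52, [231.1, 280.8])]
51.1 pos [ 0.6084 -0.4128  0.2437] R [[-0.002, 1.0, -0.001], [1.0, 0.002, 0.001], [0.001, -0.001, -1.0]] F [0.3 0.9 0.1] op 0.4 ff 0.0 q [ 0.76  0.91 -0.55  1.18  0.46  1.17  0.22]
sty 199 0.15011986619592688 [ 0.63064103 -0.17550625  0.0895101 ] [ 0.62980698 -0.17589093  0.13872292]
```

View pics/end.png

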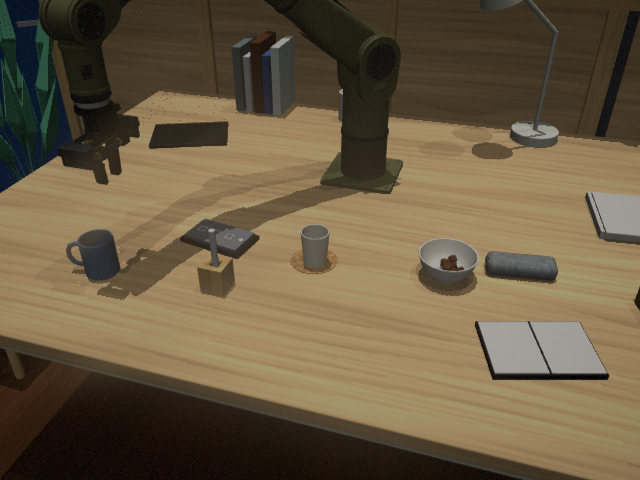

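Everything is in place: caps in the bowl (450,264), cup upright on its coaster (315,248), stylus in its holder (214,250), and mug and case untouched.

```bash
python3 -c "
from plant import r
print(r.finish_job())"
```

```text
the job is handed in; nothing more can be done
None
```

The job is handed in: no caps are left on the desk and all went into the bowl, the cup is upright on its coaster, and the stylus is back in its holder; the three boxes were pressed in order at about 6–7 N, though the pad gave no visible sign of a tick.

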